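# Swing the tea box round the shelf post and stow it

## Robot

A 6-joint arm with a two-finger parallel gripper is mounted at the origin on a cart in front of the work surface, level with it; the furniture and walls round the work are solid. World frame = base frame: x ahead of the robot, y to its left, z up, the work surface at z = 0. Lengths are in m, angles in rad, forces in N, time in s.
With the tool pointing down it reaches from about 0.25 to 0.775 m from the base axis. Payload 4 kg.
Tool frame: the origin (TCP) lies at the very end of the fingers, on their centre line; the grasp point (between the pads) lies 19 mm behind it (r.hold_point_z is the distance from the TCP to the grasp point, in m); z points along the fingers, y is the line along which they close (so a half turn about z gives the same grasp; the last joint's range is limited). The gripper opens to 94 mm and grips with 3 to 60 N. Pads are 16 mm wide; open, the fingers measure 119 mm over their backs; the gripper's body (75 mm by 177 mm) begins 78 mm behind the grasp point.
Start: joints at [1.079, 0.087, 1.371, -0, 1.684, -0.103], TCP at [0.209, 0.509, 0.185] pointing down, gripper open.
Joint ranges: [-3.1, 3.1], [-0.76, 2.03], [0.27, 2.55], [-1.08, 4.22], [0.17, 2.65], [-2.57, 2.57]. Speed limits (rad/s): [2.79, 2.79, 3.14, 3.14, 3.14, 3.14].

## Interface

Orientations are given as a unit quaternion [w, x, y, z].
In Python, from workcell import r gives the robot as it stands.
- The arm moves only by the tool step_arm, never from a script. Its argument "targets" is a list that holds one entry, the list of rows, each a list of 6 numbers: the shift along the tool's x, y, z each as a share of 0.02 m, from -1 to 1, then the turn, a rotation vector about the tool's x, y, z each as a share of 4 degrees, from -1 to 1. In form: [[[tx, ty, tz, rx, ry, rz], ...]]. A call has 1 to 5 rows; each row shifts and turns the commanded pose from where the row before left it, along the tool's axes as they then stand; what a row does not reach is not made up. A row lasts 1/10 s, in which the tool goes at most 50 mm and 8.59 degrees, less where a joint would pass 70% of its speed; a pose out of reach is approached as far as the arm can. A call with a number of a shift or a turn outside -1 to 1 is refused whole. A call with a gripper value outside its range is refused whole. "hand" is the closure, from -1 (fully open) to 1 (shut), set as the call begins (left out, the last holds). The fingers move at their own pace and stop on an object; "newtons" is the grip in N (left out, the last holds). Time passes only in rows, so rows that do not move let the fingers close. It gives the time, the measured TCP pose, the force, the opening and the grip force at its end, in the units of the state.
- r.read_state(): the state, without advancing time (a new reading comes with each control period).
- r.capture(name): name is "scene" or "top"; returns the picture (480x640x3 uint8, blue, green, red); there is no depth.
- r.camera_params(name): a dict with "fx", "fy", "cx", "cy" (pixels), "eye" and "orientation" of the camera in the world. Camera axes: x right, y down, z forward; pixel columns grow to the right and rows downward; lengths in m; the calibration is good to about 2 mm. A picture is of the moment at which its call begins. camera_params takes no time and is no camera call.
- r.close_job(): hands the job in; it is judged then, once.
The state is a dict: "time": time; "joint_positions": joint angles; "joint_velocities": joint speeds; "joint_torque": joint torques, N m; "position": TCP position; "eef_rot": TCP orientation; "force": force on the tool from outside, world axes, zero at the start; "ft_torque": the same for the moment, N m; "finger_gap": finger opening in m; "grip_force": force on a finger pad.
Only numpy, scipy, OpenCV 4.12 (cv2) and the standard library are available. Lean on these libraries where they do the work, as an engineer would, in place of code of your own. Each camera call takes 0.05 s, during which the arm holds its last target. There are 200 camera calls.

## Task

The square wooden tea box stands in front of the small shelf with its blue front facing sideways, and it is too wide to grip: turn it a quarter turn by pushing it against the shelf's right-hand front post, so that it swings round the post into the space under the shelf with its blue front facing out. Then slide it fully home, flat against the shelf's back panel, pressing gently. Keep it standing on the counter all the while, and leave the mug, the jars, the canister and the timer where they are.

Things in the scene. Friction and masses are not known exactly. Their poses are not given: they have to be found in the camera images.
- tea_box: square closed box of light wood, 120 x 120 x 80 mm high, 0.5 to 0.9 kg, loose on the counter, flat sides. Origin: centre of its underside; z up. Its -x side is the blue front (flush brass disc; blue stripe on the lid along that edge). It starts 10 to 50 mm short of the corner post, its blue front to the shelf's right (-y), its centre 15 to 45 mm left of the post; turn it clockwise from above
- tea_front (a point): centre of the tea box's blue front face, 60 mm from the box's axis (box -x), 40 mm high; axes as the box
- tea_back (a point): centre of the tea box's plain rear face, 60 mm from the box's axis (box +x), 40 mm high; axes as the box
- tea_shelf: fixed small shelf, open to its -x. Origin: on the counter under the centre of its 175 (x) x 380 (y) mm board; x points to the back panel, y to the left, z up. Board: underside at 180, top at 196 mm. Two round 18 mm posts at x = -73.5, y = -175 and +175 mm. A 20 mm high rail on the counter along each side, inner faces at y = -166 and +166 mm. The box slides on the bare counter
- shelf_edge (a point): middle of the front edge of the board's underside (shelf x = -87.5, height 180 mm); a wire bar 14 mm high stands along the edge on top. When the box is home its front lies 40 mm inside this edge, so an upright gripper cannot follow it in: lean the tool back 35 to 45 degrees, out from under the board; axes as the shelf
- panel_face (a point): middle of the foot of the back panel's front face, shelf x = +72.5, y = 0; the panel spans the full width. When the box is home its rear face lies on it and its origin is at shelf x = +12.5 mm; axes as the shelf
- corner_post: the shelf's right-hand (-y) front post, round dark steel, 18 mm diameter, 180 mm high, fixed; origin: its foot on its axis; axes as the shelf. Friction on box, counter and fingers is about 0.6: a finger pushed straight in opposite the post jams the box against it; a finger at the box's left end carried round the post on an arc, squeezing lightly (about 10 N), turns it
- pink_canister: bystander: pink square canister 72 x 72 x 120 mm with a knob, loose, stands under the left part of the shelf; origin: centre of its underside
- white_mug: bystander: plain white mug, 96 mm high, loose on top of the shelf; origin: centre of its underside
- red_spice: bystander: glass spice jar with red cap and brown label, 45 mm across, 106 mm high, loose on top of the shelf; origin: centre of its underside
- green_spice: bystander: glass spice jar with red cap and dark blue label, 45 mm across, 108 mm high, loose on top of the shelf; origin: centre of its underside
- timer: bystander: round white kitchen timer, 66 mm across, 43 mm high, loose on the counter to the right; origin: centre of its underside
Things that resemble listed ones, but are neither listed nor needed, are in the scene too. What is meant by the tea_box is not turquoise, and is the smaller of those in its own colour.

How it is judged:
On the way:
1. the tea box, part-way through its quarter turn (25 to 65 degrees still to go), bears on the right-hand front post (contact force between tea_box and corner_post above 0.5 N and angle between the x axis of tea_box and the x axis of tea_shelf, either way round between 0.44 and 1.13 rad).
At the end, for the whole second after the job is handed in: The tea box stands flat and at rest on the counter under the shelf, between the side rails, its plain rear face within 6 mm of the back panel and square to it within 4.5 degrees, its blue front facing out of the shelf (x of tea_back in the frame of tea_shelf above 0.0665 m and x of tea_front in the frame of tea_shelf below -0.04 m and angle between the x axis of tea_box and the x axis of tea_shelf, either way round below 0.08 rad and y of tea_box in the frame of tea_shelf between -0.115 and 0.115 m and angle between tea_box's own z axis and vertical below 0.05 rad and height (world z) of tea_box below 0.006 m and linear speed of tea_box below 0.01 m/s); the robot touches nothing.
It fails at once if the tea box is lifted or tipped (height (world z) of tea_box above 0.03 m or angle between tea_box's own z axis and vertical above 0.25 rad).
It fails at once if the robot pushes the tea box with more than 70 N (contact force between the fingers and tea_box above 70 N).
It fails at once if the mug, a spice jar, the canister or the timer is moved by more than 25 mm (distance of any of white_mug, red_spice, green_spice, pink_canister, timer from where it was at the start of the episode above 0.025 m).
It also fails if it takes over 72 s, if anything falls off the work surface, if the arm or the gripper's body presses on something with over 40 N, if the wrist force passes 120 N, or if a joint passes its speed limit or range.

## Working session

There is one attempt and no reset: what is moved stays moved. The work goes in short steps, Python scripts to look and compute and a tool call to move; the robot and the scene stay as the last step left them, time stands still between calls to the robot, and variables do not carry over. Pictures are saved under pics/ and viewed, at most 10 in all, crops included, and the job is handed in when it is done.

Besides the shell and the picture viewer there is one more tool, called after "Request:" as name([rows], argument=value, ...), one row to a line, values as JSON. step_arm: Moves the arm, as the interface text tells. Its arguments: {"type":"object","properties":{"targets":{"type":"array","items":{"type":"array","items":{"type":"array","items":{"type":"number","minimum":-1,"maximum":1}}}},"hand":{"type":"number"},"newtons":{"type":"number"}},"required":["targets"]}

```bash
mkdir -p pics; ls; python3 - <<'E'
from workcell import r
import cv2
for n in("scene","top"):
    cv2.imwrite(f"pics/{n}0.png",r.capture(n)); print(n,r.camera_params(n))
print(r.read_state(), r.hold_point_z)
E
```

```text
pics
scene {'fx': 615.5525312484176, 'fy': 615.5525312484176, 'cx': 325.2642592756725, 'cy': 254.61754752164686, 'eye': array([-0.53685517, -0.07987244,  1.22742539]), 'orientation': array([ 0.28334126, -0.64932027,  0.6517834 , -0.27070153])}
top {'fx': 486.14825986770944, 'fy': 486.14825986770944, 'cx': 324.3417825656088, 'cy': 241.81446472887055, 'eye': array([-0.05615989,  0.05915241,  1.1000244 ]), 'orientation': array([ 0.1848443 , -0.62923019,  0.72098988, -0.22377567])}
{'time': 0.1, 'joint_positions': array([ 1.07890241e+00,  8.78693585e-02,  1.37207865e+00, -4.30620200e-06,
        1.68360402e+00, -1.03093755e-01]), 'joint_velocities': array([ 8.57547911e-04, -2.08517277e-03, -2.12004593e-03,  7.62977302e-05,
       -1.03683484e-04, -6.25066575e-05]), 'joint_torque': array([ 1.76159687e-03, -3.41250157e+01, -3.03303552e+01,  7.18873227e-02,
        3.03488981e-02, -1.07241178e-04]), 'position': array([0.20824407, 0.50847985, 0.1838401 ]), 'eef_rot': array([-2.85125242e-04,  1.93178095e-01,  9.81163220e-01, -9.37280907e-04]), 'force': array([-0.79127127, -0.65872805,  0.93717127]), 'ft_torque': array([ 0.01925654,  0.00374285, -0.02522475]), 'grip_force': 0.0, 'finger_gap': 0.09423752441576574} 0.0188
```

View pics/scene0.png

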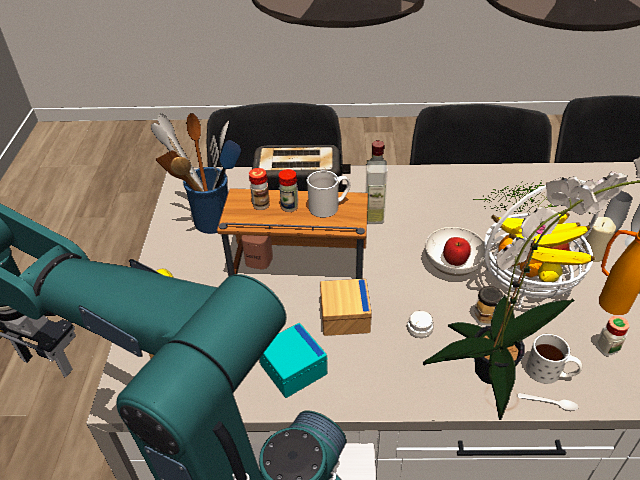

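View pics/top0.png

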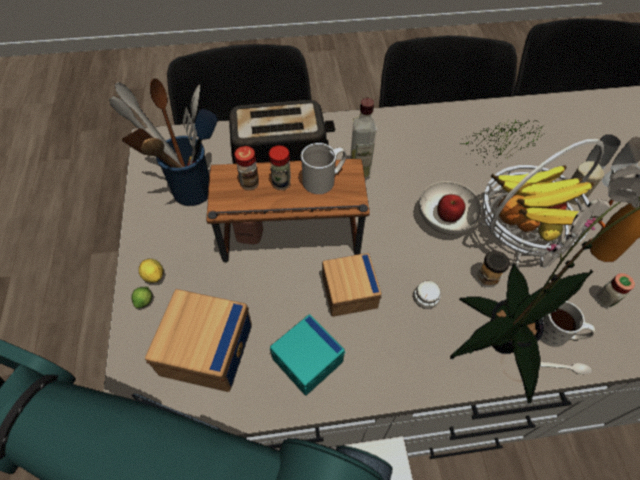

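Three candidates show in the top view: a large wooden box at (200,338), a turquoise box at (307,352) and a small wooden box at (351,283). The small wooden one fits, since it is not turquoise and is the smaller of the two wooden boxes. It is at (346,306) in the scene view. I'll confirm it in one enlarged crop of both views.

```bash
python3 - <<'E'
import cv2,numpy as np
a=cv2.imread("pics/scene0.png")[215:350,210:390]
b=cv2.imread("pics/top0.png")[185:325,200:400]
f=lambda i,s:cv2.resize(i,None,fx=s,fy=s,interpolation=cv2.INTER_CUBIC)
a=f(a,2.2);a=f(cv2.imread("pics/scene0.png")[215:345,210:390],4.2)[:, :]
b=f(b,4)
# side by side scaled to 800 wide would lose detail: stack at half overlap instead
a=cv2.resize(a,(400,290));a=None
s=f(cv2.imread("pics/scene0.png")[225:345,215:385],2.35); t=f(cv2.imread("pics/top0.png")[195:325,200:390],2.1)
h=max(s.shape[0],t.shape[0]); p=lambda i:cv2.copyMakeBorder(i,0,h-i.shape[0],0,0,0)
c=np.hstack([p(s),p(t)]);print(c.shape,s.shape)
cv2.imwrite("pics/crop0.png",c)
E
```

```text
(282, 799, 3) (282, 400, 3)
```

View pics/crop0.png

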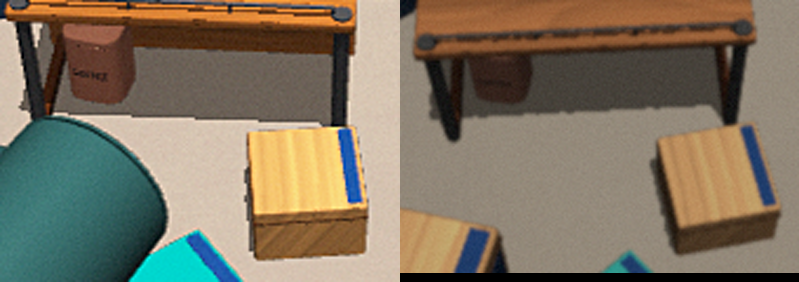

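The crop confirms the small light-wood box, with its blue stripe toward the shelf's right. Its lid is at top-view pixels (322,262), (368,254), (379,294), (331,304). Right post foot is at (358,254) and left post foot at (225,261).

```bash
cat > h.py <<'E'
import numpy as np
from workcell import r
from scipy.spatial.transform import Rotation as R
from scipy.optimize import least_squares
def q2R(q): return R.from_quat([q[1],q[2],q[3],q[0]])
C={n:r.camera_params(n) for n in("scene","top")}
def proj(n,P):
    c=C[n];p=q2R(c["orientation"]).inv().apply(np.atleast_2d(P)-c["eye"])
    return np.c_[c["fx"]*p[:,0]/p[:,2]+c["cx"],c["fy"]*p[:,1]/p[:,2]+c["cy"]]
def onz(n,uv,z):
    c=C[n];d=q2R(c["orientation"]).apply([(uv[0]-c["cx"])/c["fx"],(uv[1]-c["cy"])/c["fy"],1])
    return c["eye"]+d*(z-c["eye"][2])/d[2]
def tri(a,b):
    return least_squares(lambda P:np.r_[proj("scene",P)[0]-a,proj("top",P)[0]-b],[.5,.1,.1])
def pose2(v,pts):
    c,s=np.cos(v[2]),np.sin(v[2]);P=np.array(pts,float)
    return np.c_[v[0]+c*P[:,0]-s*P[:,1],v[1]+s*P[:,0]+c*P[:,1],P[:,2]]
def fit(obs,v0):  # obs: (cam,uv,local pt)
    def f(v): return np.concatenate([proj(n,pose2(v,[p]))[0]-uv for n,uv,p in obs])
    s=least_squares(f,v0); return s.x,s.fun.reshape(-1,2)
E
cat > m0.py <<'E'
from h import *
np.set_printoptions(precision=4,suppress=True)
T=dict(TL=(322.4,262.1),TR=(367.6,254.5),BR=(379,294),BL=(331.4,303.6),bBL=(333.3,316),bBR=(379.5,307.4))
S=dict(TL=(320.1,281.2),TR=(365.2,279),BR=(372,312.7),BL=(322.7,316.1),bBL=(323.9,334.8),bBR=(370.7,331))
for k in T:
    s=tri(S[k],T[k]);print(k,s.x,np.abs(s.fun).max())
for k,a,b in(("capR",(360.1,231),(363.3,212)),("capL",(221,228),(211.9,215))):
    s=tri(a,b);print(k,s.x,np.abs(s.fun).max())
print("feet",onz("top",(357.6,253.6),0),onz("top",(225.2,260.7),0))
# box local: -x blue. box -x points to world right (-y): yaw ~ +90deg; TL far-left
L=dict(TL=(60,60),TR=(-60,60),BR=(-60,-60),BL=(60,-60),bBL=(60,-60),bBR=(-60,-60))
# box yaw psi: box x -> world left(+y): world x = -box y  => far = -y
L={k:(v[0]/1e3,-v[1]/1e3,0 if k[0]=='b' else .08) for k,v in L.items()}
v,e=fit([("top",T[k],L[k]) for k in T]+[("scene",S[k],L[k]) for k in S],[.5,0,1.57]);print("box",v,np.degrees(v[2]));print(e.T)
E
python3 m0.py
```

```text
TL [ 0.5606 -0.0402  0.0765] 0.657895924126251
TR [ 0.5719 -0.1567  0.0706] 0.818807565302393
BR [ 0.4666 -0.1675  0.0575] 1.6452791104684366
BL [ 0.4502 -0.0469  0.0674] 0.9266786485841862
bBL [ 0.4487 -0.051  -0.0019] 0.10870558910028194
bBR [ 0.4541 -0.1689  0.0044] 0.2329743870042762
capR [ 0.6042 -0.1409  0.2079] 1.1904717234428972
capL [0.6653 0.2135 0.1724] 0.5144172444731794
feet [ 0.6198 -0.1431  0.    ] [0.6436 0.2082 0.    ]
box [ 0.5072 -0.1028  1.651 ] 94.59370450363983
[[-0.2924  1.5034  3.7464  1.856  -1.0285 -0.4374 -1.4703 -0.3246 -1.1137
  -0.6991 -1.2196 -0.8711]
 [-1.5818 -2.5899 -0.1624 -0.0675  2.1364  1.3798 -1.0546 -1.982  -0.5713
  -0.5441  1.3846  1.8113]]
```

```bash
cat > track.py <<'E'
from h import *
import cv2
from scipy.optimize import minimize
K=np.array([(x,y,z) for x in(-.06,.06) for y in(-.06,.06) for z in(0,.08)])
def mask(n,img,v,pad=25):
    hsv=cv2.cvtColor(img,cv2.COLOR_BGR2HSV);H,S,V=cv2.split(hsv)
    m=(((H>6)&(H<28)&(S>85))|((H>100)&(H<128)&(S>110))).astype(np.uint8)
    uv=proj(n,pose2(v,K));lo=(uv.min(0)-pad).astype(int);hi=(uv.max(0)+pad).astype(int)
    z=np.zeros_like(m);z[lo[1]:hi[1],lo[0]:hi[0]]=m[lo[1]:hi[1],lo[0]:hi[0]]
    k,l,st,_=cv2.connectedComponentsWithStats(z)
    i=1+np.argmax(st[1:,4]); return (l==i).astype(np.uint8)
def render(n,v):
    z=np.zeros((480*4,640*4),np.uint8)
    h=cv2.convexHull(((proj(n,pose2(v,K))+.5)*4).astype(np.int32));cv2.fillConvexPoly(z,h,1)
    return cv2.resize(z.astype(np.float32),(640,480),interpolation=cv2.INTER_AREA)
def trackfit(imgs,v0):
    M={n:mask(n,i,v0) for n,i in imgs.items()}
    f=lambda v:sum(np.abs(render(n,v)-m).sum() for n,m in M.items())
    best=None
    for d in(-.1,0,.1):
        s=minimize(f,np.array(v0)+[0,0,d],method="Nelder-Mead",options=dict(initial_simplex=np.array(v0)+[0,0,d]+np.array([[0,0,0],[.015,0,0],[0,.015,0],[0,0,.15]]),xatol=1e-4,fatol=.3))
        if best is None or s.fun<best.fun: best=s
    return best.x,best.fun,{n:int(m.sum()) for n,m in M.items()},M
E
python3 - <<'E'
from track import *
im={n:cv2.imread(f"pics/{n}0.png") for n in("scene","top")}
for ns in(["scene"],["top"],["scene","top"]):
    v,f,a,M=trackfit({n:im[n] for n in ns},[.507,-.103,1.65]);print(v.round(4),np.degrees(v[2]).round(2),f,a)
out=[]
for n in("top",):
    i=cv2.resize(im[n][190:330,200:400],None,fx=4,fy=4,interpolation=cv2.INTER_CUBIC)
    h=cv2.convexHull(proj(n,pose2(v,K)).astype(np.float32))
    p=((h.reshape(-1,2)+.5-[200,190])*4).astype(np.int32);cv2.polylines(i,[p],True,(0,255,0),1)
cv2.imwrite("pics/crop1.png",i)
E
```

```text
[ 0.5081 -0.1042  1.6351] 93.69 142.4375 {'scene': 2604}
[ 0.5106 -0.1007  1.6229] 92.99 261.6875 {'top': 2783}
[ 0.5089 -0.1032  1.6289] 93.33 469.3125 {'scene': 2604, 'top': 2783}
```

View pics/crop1.png

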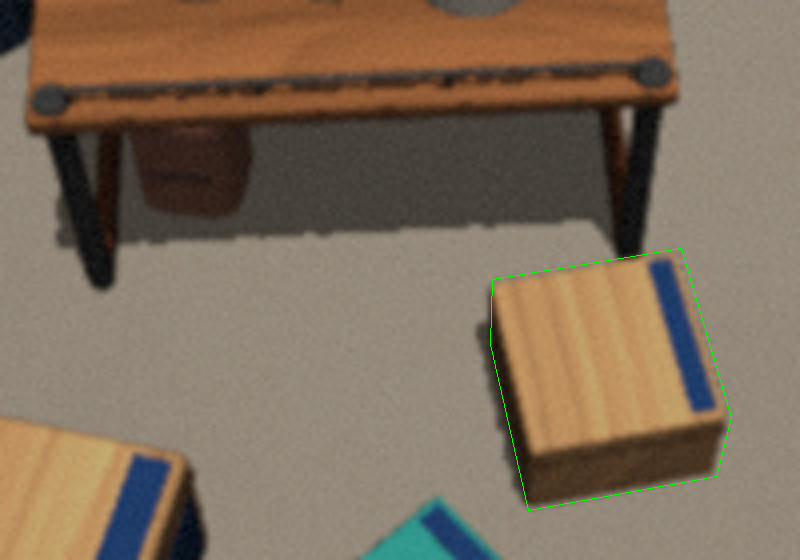

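```bash
python3 - <<'E'
from h import *
np.set_printoptions(precision=4,suppress=True)
A=[("top",(207.4,222.3),(-.0875,.19,.18)),("top",(368.9,215.4),(-.0875,-.19,.18)),
("top",(212.2,214.4),(-.0735,.175,.206)),("top",(362.9,207.6),(-.0735,-.175,.206)),("top",(225.2,259.8),(-.0735,.175,0)),
("scene",(360.1,230.6),(-.0735,-.175,.206)),("scene",(220.6,227.6),(-.0735,.175,.206))]
for nm,o in(("all",A),("top",A[:5])):
    v,e=fit(o,[.68,.03,-.07]);print(nm,v,np.degrees(v[2]));print(e.T)
    print("posts",pose2(v,[(-.0735,-.175,0),(-.0735,.175,0)]))
    b=np.array([.5095,-.1025]);d=pose2([0,0,-v[2]],[(b[0]-v[0],b[1]-v[1],0)]);print("box in shelf",d,"yaw",93.3-np.degrees(v[2]))
E
```

```text
all [ 0.7046  0.0274 -0.071 ] -4.0693166393610705
[[-0.5084  0.7443 -0.4117  0.6543  0.417  -0.9929  0.5863]
 [ 3.1534  2.4002 -0.8369 -0.9898  0.8057 -2.0989 -4.0867]]
posts [[ 0.6189 -0.142   0.    ]
 [ 0.6438  0.2071  0.    ]]
box in shelf [[-0.1854 -0.1434  0.    ]] yaw 97.36931663936107
top [ 0.7074  0.0274 -0.0735] -4.212162823332335
[[-0.5995  0.4538 -0.4972  0.3798  0.3243]
 [ 2.0398  1.6389 -1.9326 -1.7621 -0.2076]]
posts [[ 0.6212 -0.1418  0.    ]
 [ 0.6469  0.2073  0.    ]]
box in shelf [[-0.1878 -0.1441  0.    ]] yaw 97.51216282333233
```

```bash
cat > plan.py <<'E'
from h import *
import json
SH=np.array([.706,.0274,np.radians(-4.15)])
def w2s(p): p=np.asarray(p,float);return pose2([0,0,-SH[2]],[[p[0]-SH[0],p[1]-SH[1],p[2]]])[0]
def s2w(p): return pose2(SH,[p])[0]
def toolR(lean,az):  # lean back deg; az deg of horizontal heading in shelf frame; tool y to the left of heading
    h=SH[2]+np.radians(az);l=np.radians(lean)
    z=np.array([np.sin(l)*np.cos(h),np.sin(l)*np.sin(h),-np.cos(l)]);y=np.array([-np.sin(h),np.cos(h),0])
    return R.from_matrix(np.c_[np.cross(y,z),y,z])
def rows(p0,R0,p1,R1,n):
    d=(R0.inv()*R1).as_rotvec();out=[];p=np.array(p0,float);Rc=R0
    for i in range(1,n+1):
        t=p0+(np.array(p1)-p0)*i/n
        a=Rc.inv().apply(t-p)/.02;w=(Rc.inv()*(R0*R.from_rotvec(d*i/n))).as_rotvec()/np.radians(4)
        row=np.r_[a,w].round(2);out.append(row.tolist())
        p=p+Rc.apply(row[:3]*.02);Rc=Rc*R.from_rotvec(row[3:]*np.radians(4))
    return out,p,Rc
def show(o):
    for i in range(0,len(o),5): print(json.dumps([o[i:i+5]]))
    print("max",np.abs(np.array(o)).max())
def cur():
    s=r.read_state();return s["position"],q2R(s["eef_rot"]),s
E
python3 - <<'E'
from plan import *
np.set_printoptions(precision=3,suppress=True)
for nm,px,z in(("turq",[(307,316),(271,350),(306,390),(344,352)],.08),("big",[(175,291),(249,305),(229,386),(149,363)],.1),("canister bottom",[(247,243),(234,236),(262,238)],0),("timer",[(427,300)],0)):
    for p in px: w=onz("top",p,z);print(nm,w,"shelf",w2s(w))
# rigid turn about post: box contact (-31,-60)
P=np.array([-.0735,-.175])
for th in(97,90,75,60,45,30,15,0):
    a=np.radians(th);M=np.array([[np.cos(a),-np.sin(a)],[np.sin(a),np.cos(a)]])
    c=P+M@np.array([.031,.069]);print(th,"centre",c,"finger(40,60)",c+M@[.04,.06],"corner far-left",c+M@[.06,.06],"world f",s2w([*(c+M@[.04,.06]),0]))
p,R0,s=cur()
o,p1,R1=rows(p,R0,np.array([.33,.22,.26]),toolR(40,0),18)
o2,p2,R2=rows(p1,R1,np.array([.33,-.06,.22]),toolR(40,0),15)
show(o);show(o2);print(p2)
E
```

```text
turq [0.419 0.017 0.08 ] shelf [-0.285 -0.032  0.08 ]
turq [0.349 0.105 0.08 ] shelf [-0.362  0.051  0.08 ]
turq [0.252 0.039 0.08 ] shelf [-0.454 -0.021  0.08 ]
turq [ 0.323 -0.053  0.08 ] shelf [-0.376 -0.108  0.08 ]
big [0.513 0.311 0.1  ] shelf [-0.213  0.269  0.1  ]
big [0.454 0.145 0.1  ] shelf [-0.259  0.099  0.1  ]
big [0.275 0.195 0.1  ] shelf [-0.442  0.136  0.1  ]
big [0.347 0.361 0.1  ] shelf [-0.382  0.306  0.1  ]
canister bottom [0.692 0.148 0.   ] shelf [-0.022  0.12   0.   ]
canister bottom [0.72  0.182 0.   ] shelf [0.003 0.155 0.   ]
canister bottom [0.703 0.107 0.   ] shelf [-0.008  0.079  0.   ]
timer [ 0.46  -0.293  0.   ] shelf [-0.222 -0.337  0.   ]
97 centre [-0.146 -0.153] finger(40,60) [-0.21 -0.12] corner far-left [-0.213 -0.1  ] world f [ 0.488 -0.077  0.   ]
90 centre [-0.143 -0.144] finger(40,60) [-0.203 -0.104] corner far-left [-0.203 -0.084] world f [ 0.497 -0.062  0.   ]
75 centre [-0.132 -0.127] finger(40,60) [-0.18  -0.073] corner far-left [-0.175 -0.054] world f [ 0.521 -0.032  0.   ]
60 centre [-0.118 -0.114] finger(40,60) [-0.15  -0.049] corner f
[... 1217 characters left out ...]
55, -0.24], [-0.47, -0.76, 0.07, -0.09, -0.55, -0.25], [-0.46, -0.77, 0.08, -0.09, -0.55, -0.24]]]
max 0.77
[[[0.03, -0.93, 0.15, 0.0, -0.0, 0.0], [0.04, -0.93, 0.14, 0.0, -0.0, 0.0], [0.03, -0.93, 0.15, 0.0, -0.0, 0.0], [0.04, -0.93, 0.14, 0.0, -0.0, 0.0], [0.03, -0.93, 0.15, 0.0, -0.0, 0.0]]]
[[[0.04, -0.93, 0.14, 0.0, -0.0, 0.0], [0.03, -0.93, 0.15, 0.0, -0.0, 0.0], [0.03, -0.93, 0.14, 0.0, -0.0, 0.0], [0.04, -0.94, 0.15, 0.0, -0.0, 0.0], [0.03, -0.93, 0.14, 0.0, -0.0, 0.0]]]
[[[0.04, -0.93, 0.15, 0.0, -0.0, 0.0], [0.03, -0.93, 0.14, 0.0, -0.0, 0.0], [0.03, -0.93, 0.15, 0.0, -0.0, 0.0], [0.04, -0.93, 0.14, 0.0, -0.0, 0.0], [0.03, -0.93, 0.15, 0.0, -0.0, 0.0]]]
max 0.94
[ 0.33 -0.06  0.22]
```

Request:
step_arm([
  [[-0.62,-0.61,-0.21,-0.09,-0.55,-0.24],[-0.61,-0.63,-0.19,-0.09,-0.55,-0.24],[-0.61,-0.63,-0.17,-0.09,-0.55,-0.24],[-0.61,-0.64,-0.15,-0.09,-0.55,-0.24],[-0.6,-0.65,-0.14,-0.09,-0.56,-0.24]],
], hand=1, newtons=20)

```text
time: 0.6
position: [0.2424, 0.4279, 0.2056]
eef_rot: [0.098, 0.151, 0.984, -0.004]
force: [-0.6, 0.1, 0.2]
finger_gap: 0.0578
grip_force: 0.0
```

Request:
step_arm([
  [[-0.59,-0.66,-0.11,-0.09,-0.55,-0.25],[-0.59,-0.67,-0.1,-0.09,-0.55,-0.24],[-0.58,-0.68,-0.07,-0.08,-0.55,-0.24],[-0.57,-0.68,-0.06,-0.09,-0.55,-0.24],[-0.56,-0.7,-0.04,-0.09,-0.55,-0.24]],
])

```text
time: 1.1
position: [0.2762, 0.3478, 0.2266]
eef_rot: [0.194, 0.106, 0.975, -0.007]
force: [0.5, -0.1, -0.0]
finger_gap: 0.0175
grip_force: 0.0
```

Request:
step_arm([
  [[-0.55,-0.71,-0.03,-0.09,-0.55,-0.24],[-0.54,-0.71,0,-0.09,-0.55,-0.24],[-0.52,-0.73,0,-0.09,-0.56,-0.24],[-0.52,-0.73,0.03,-0.09,-0.55,-0.24],[-0.5,-0.74,0.04,-0.09,-0.55,-0.24]],
])

```text
time: 1.6
position: [0.31, 0.2676, 0.2476]
eef_rot: [0.288, 0.061, 0.956, -0.01]
force: [-0.3, 0.2, -0.3]
finger_gap: 0.0007
grip_force: 0.0
```

Request:
step_arm([
  [[-0.48,-0.75,0.05,-0.09,-0.55,-0.24],[-0.47,-0.76,0.07,-0.09,-0.55,-0.25],[-0.46,-0.77,0.08,-0.09,-0.55,-0.24]],
])

```text
time: 1.9
position: [0.3301, 0.2195, 0.2601]
eef_rot: [0.342, 0.034, 0.939, -0.012]
force: [0.0, 0.1, -0.9]
finger_gap: 0.0007
grip_force: 0.0
```

Request:
step_arm([
  [[0.03,-0.93,0.15,0,0,0],[0.04,-0.93,0.14,0,0,0],[0.03,-0.93,0.15,0,0,0],[0.04,-0.93,0.14,0,0,0],[0.03,-0.93,0.15,0,0,0]],
])

```text
time: 2.4
position: [0.3436, 0.1497, 0.249]
eef_rot: [0.336, 0.038, 0.941, -0.023]
force: [0.5, 0.1, 0.1]
finger_gap: 0.0001
grip_force: 0.0
```

Request:
step_arm([
  [[0.04,-0.93,0.14,0,0,0],[0.03,-0.93,0.15,0,0,0],[0.03,-0.93,0.14,0,0,0],[0.04,-0.94,0.15,0,0,0],[0.03,-0.93,0.14,0,0,0]],
])

```text
time: 2.9
position: [0.3773, 0.098, 0.2445]
eef_rot: [0.322, 0.046, 0.945, -0.042]
force: [-1.5, -0.0, 0.7]
finger_gap: 0.0005
grip_force: 0.0
```

Request:
step_arm([
  [[0.04,-0.93,0.15,0,0,0],[0.03,-0.93,0.14,0,0,0],[0.03,-0.93,0.15,0,0,0],[0.04,-0.93,0.14,0,0,0],[0.03,-0.93,0.15,0,0,0]],
])

```text
time: 3.4
position: [0.4075, 0.0252, 0.2406]
eef_rot: [0.308, 0.05, 0.949, -0.053]
force: [-0.3, 0.5, -0.7]
finger_gap: 0.0008
grip_force: 0.0
```

```bash
python3 - <<'E'
from plan import *
np.set_printoptions(precision=3,suppress=True)
p,R0,s=cur();print(p,w2s(p),s["joint_positions"]);d=toolR(40,0).inv()*R0;print(np.degrees(d.as_rotvec()), R0.as_matrix())
E
```

```text
[0.408 0.025 0.241] [-0.298 -0.024  0.241] [ 0.087 -0.756  2.01  -0.19   1.28  -1.381]
[5.074 3.874 0.073] [[-0.805  0.127  0.579]
 [ 0.063  0.989 -0.131]
 [-0.59  -0.069 -0.805]]
```

```bash
python3 - <<'E'
from plan import *
p,R0,s=cur()
o,p1,R1=rows(p,R0,np.array([.40,-.062,.18]),toolR(20,0),8)
o2,p2,R2=rows(p1,R1,np.array([.405,-.062,.055]),toolR(20,0),7)
show(o);show(o2);print(p2)
E
```

```text
[[[0.23, -0.52, 0.35, -0.16, 0.5, -0.03], [0.21, -0.52, 0.35, -0.15, 0.51, -0.03], [0.21, -0.53, 0.35, -0.16, 0.5, -0.03], [0.19, -0.53, 0.35, -0.15, 0.5, -0.03], [0.18, -0.53, 0.36, -0.16, 0.51, -0.03]]]
[[[0.17, -0.54, 0.35, -0.16, 0.5, -0.03], [0.16, -0.54, 0.36, -0.15, 0.5, -0.03], [0.15, -0.54, 0.35, -0.16, 0.51, -0.03]]]
max 0.54
[[[0.27, 0.0, 0.85, -0.0, -0.0, 0.0], [0.27, 0.01, 0.85, -0.0, -0.0, 0.0], [0.28, -0.0, 0.86, -0.0, -0.0, 0.0], [0.27, 0.0, 0.85, -0.0, -0.0, 0.0], [0.27, 0.0, 0.85, -0.0, -0.0, 0.0]]]
[[[0.27, 0.01, 0.85, -0.0, -0.0, 0.0], [0.27, -0.0, 0.85, -0.0, -0.0, 0.0]]]
max 0.86
[ 0.40504272 -0.06199595  0.05505977]
```

Request:
step_arm([
  [[0.23,-0.52,0.35,-0.16,0.5,-0.03],[0.21,-0.52,0.35,-0.15,0.51,-0.03],[0.21,-0.53,0.35,-0.16,0.5,-0.03],[0.19,-0.53,0.35,-0.15,0.5,-0.03],[0.18,-0.53,0.36,-0.16,0.51,-0.03]],
])

```text
time: 3.9
position: [0.4026, -0.0293, 0.2027]
eef_rot: [0.224, 0.042, 0.973, -0.023]
force: [-0.3, -0.1, -0.1]
finger_gap: 0.0003
grip_force: 0.0
```

Request:
step_arm([
  [[0.17,-0.54,0.35,-0.16,0.5,-0.03],[0.16,-0.54,0.36,-0.15,0.5,-0.03],[0.15,-0.54,0.35,-0.16,0.51,-0.03],[0,0,0,0,0,0]],
])

```text
time: 4.3
position: [0.3997, -0.0626, 0.1791]
eef_rot: [0.172, 0.037, 0.984, -0.006]
force: [-0.5, 0.1, -0.0]
finger_gap: 0.0005
grip_force: 0.0
```

Reached as planned; now descend.

Request:
step_arm([
  [[0.27,0,0.85,0,0,0],[0.27,0,0.85,0,0,0],[0.28,0,0.86,0,0,0],[0.27,0,0.85,0,0,0],[0.27,0,0.85,0,0,0]],
])

```text
time: 4.8
position: [0.4037, -0.061, 0.0909]
eef_rot: [0.175, 0.035, 0.984, -0.006]
force: [0.1, 0.2, -0.4]
finger_gap: 0.0004
grip_force: 0.0
```

Request:
step_arm([
  [[0.27,0,0.85,0,0,0],[0.27,0,0.85,0,0,0],[0,0,0,0,0,0]],
])

```text
time: 5.1
position: [0.4031, -0.0603, 0.0528]
eef_rot: [0.172, 0.036, 0.985, -0.005]
force: [-0.9, 0.1, -0.9]
finger_gap: 0.0001
grip_force: 0.0
```

```bash
python3 - <<'E'
from plan import *
import cv2
for n in("scene","top"): cv2.imwrite(f"pics/{n}1.png",r.capture(n))
s=r.read_state();print(s["position"],s["joint_positions"].round(3))
E
```

```text
[ 0.40529348 -0.06136568  0.05604473] [-0.387 -0.491  2.149  0.117  1.152 -1.915]
```

View pics/top1.png

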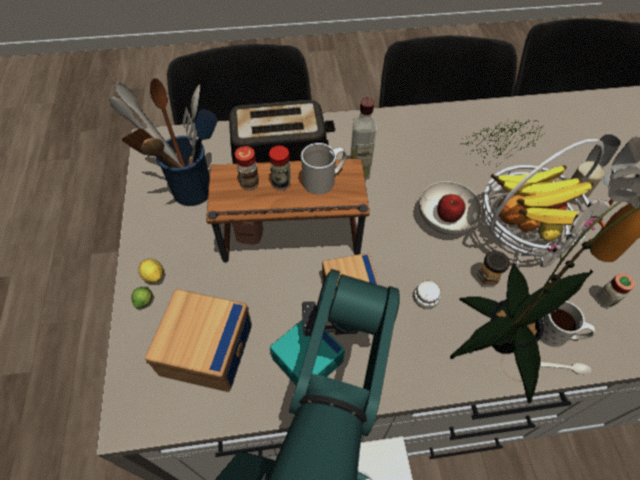

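```bash
python3 - <<'E'
from plan import *
p,R0,s=cur();p=np.array([.405,-.0612,.055]);R0=toolR(20,0)
o,p1,R1=rows(p,R0,np.array([.404,-.0965,.055]),R0,3)
h=s2w([.073,0,0])-s2w([0,0,0]);
o2,p2,R2=rows(p1,R1,p1+h*np.array([1,1,0]),toolR(20,0),10)
show(o);show(o2);print(p2)
E
```

```text
[[[-0.02, -0.59, 0.01, 0.0, 0.0, 0.0], [-0.03, -0.59, 0.01, 0.0, 0.0, 0.0], [-0.02, -0.58, 0.01, 0.0, 0.0, 0.0]]]
max 0.59
[[[-0.34, -0.0, 0.12, 0.0, 0.0, 0.0], [-0.35, 0.0, 0.13, 0.0, 0.0, 0.0], [-0.34, 0.0, 0.12, 0.0, 0.0, 0.0], [-0.34, 0.0, 0.13, 0.0, 0.0, 0.0], [-0.34, 0.0, 0.12, 0.0, 0.0, 0.0]]]
[[[-0.35, 0.0, 0.13, 0.0, 0.0, 0.0], [-0.34, 0.0, 0.12, 0.0, 0.0, 0.0], [-0.34, 0.0, 0.13, 0.0, 0.0, 0.0], [-0.35, 0.0, 0.12, 0.0, 0.0, 0.0], [-0.34, 0.0, 0.13, 0.0, 0.0, 0.0]]]
max 0.35
[ 0.47679142 -0.10170159  0.05488528]
```

Request:
step_arm([
  [[-0.02,-0.59,0.01,0,0,0],[-0.03,-0.59,0.01,0,0,0],[-0.02,-0.58,0.01,0,0,0]],
])

```text
time: 5.5
position: [0.4054, -0.0977, 0.0578]
eef_rot: [0.176, 0.035, 0.984, -0.007]
force: [0.3, -0.4, 0.3]
finger_gap: 0.0004
grip_force: 0.0
```

Request:
step_arm([
  [[-0.34,0,0.12,0,0,0],[-0.35,0,0.13,0,0,0],[-0.34,0,0.12,0,0,0],[-0.34,0,0.13,0,0,0],[-0.34,0,0.12,0,0,0]],
])

```text
time: 6.0
position: [0.4414, -0.0993, 0.0557]
eef_rot: [0.174, 0.035, 0.984, -0.006]
force: [-0.0, -1.3, 0.1]
finger_gap: 0.0005
grip_force: 0.0
```

Request:
step_arm([
  [[-0.34,0,0.12,0,0,0],[-0.34,0,0.12,0,0,0]],
])

```text
time: 6.2
position: [0.4535, -0.1002, 0.0552]
eef_rot: [0.171, 0.035, 0.985, -0.006]
force: [-9.0, 0.9, 5.7]
finger_gap: 0.0004
grip_force: 4.4
```

Request:
step_arm([
  [[-0.34,0,0.12,0,0,0],[-0.34,0,0.12,0,0,0],[-0.34,0,0.12,0,0,0]],
])

```text
time: 6.5
position: [0.475, -0.1018, 0.0552]
eef_rot: [0.171, 0.035, 0.985, -0.006]
force: [-7.8, 0.1, 5.6]
finger_gap: 0.0005
grip_force: 4.1
```

Request:
step_arm([
  [[-0.2,0,0.07,0,0,0]],
])

```text
time: 6.6
position: [0.4794, -0.1021, 0.0552]
eef_rot: [0.171, 0.035, 0.985, -0.006]
force: [-9.4, 0.7, 5.2]
finger_gap: 0.0006
grip_force: 4.3
```

Request:
step_arm([
  [[-0.19,0,0.07,0,0,0]],
])

```text
time: 6.7
position: [0.4832, -0.1024, 0.0552]
eef_rot: [0.171, 0.035, 0.985, -0.006]
force: [-7.9, 1.2, 5.4]
finger_gap: 0.0004
grip_force: 4.2
```

Request:
step_arm([
  [[-0.15,0,0.05,0,0,0]],
])

```text
time: 6.8
position: [0.4863, -0.1026, 0.0552]
eef_rot: [0.171, 0.035, 0.985, -0.006]
force: [-8.4, 0.2, 4.7]
finger_gap: -0.0001
grip_force: 4.0
```

```bash
python3 - <<'E'
from track import *
from plan import w2s,SH
im={}
for n in("scene","top"):
    im[n]=r.capture(n); cv2.imwrite(f"pics/{n}2.png",im[n])
for ns in(["scene"],["top"]):
    v,f,a,M=trackfit({n:im[n] for n in ns},[.548,-.106,1.62]);print(ns,v.round(4),w2s([v[0],v[1],0]).round(4),np.degrees(v[2]-SH[2]).round(2),f,a)
cv2.imwrite("pics/c2.png",np.hstack([cv2.resize(im[n][y:y+140,x:x+130],(400,430)) for n,x,y in(("scene",270,210),("top",270,190))]))
E
```

```text
['scene'] [ 0.5464 -0.1109  1.5657] [-0.1492 -0.1495  0.    ] 93.86 1798.1875 {'scene': 799}
['top'] [ 0.7461 -0.1043  1.0502] [ 0.0495 -0.1285  0.    ] 64.32 2327.125 {'top': 409}
```

View pics/c2.png

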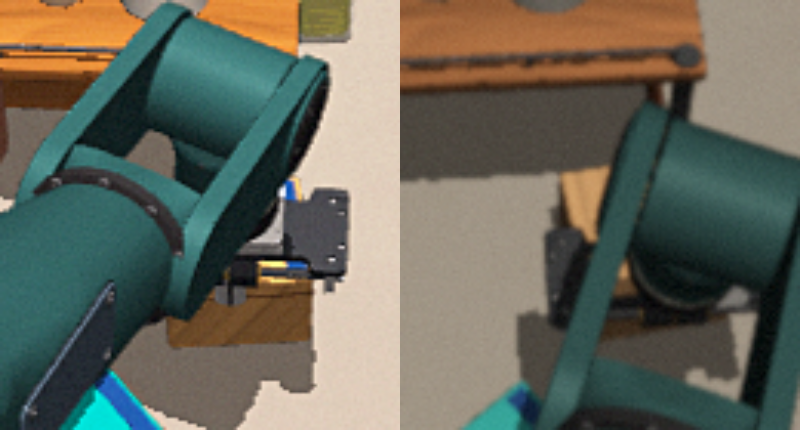

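The crop shows the arm hiding most of the box. The near bottom edge is visible in the scene view, from about (323.6,323.3) to (372.4,320.1).

```bash
python3 - <<'E'
from plan import *
np.set_printoptions(precision=4,suppress=True)
a=onz("scene",(323.4,323.0),0);b=onz("scene",(372.2,319.8),0)
d=a-b;print(a,b,np.linalg.norm(d),np.degrees(np.arctan2(d[1],d[0])-SH[2]))
x=d/np.linalg.norm(d);f=np.array([-x[1],x[0],0]);print("centre",w2s((a+b)/2-f*.06), "post-side face x at post y")
# reference: same edge in first image
a=onz("scene",(323.6,334.5),0);b=onz("scene",(370.5,330.7),0);d=a-b;x=d/np.linalg.norm(d);f=np.array([-x[1],x[0],0]);print("ref",np.linalg.norm(d),w2s((a+b)/2-f*.06),np.degrees(np.arctan2(d[1],d[0])-SH[2]))
E
```

```text
[ 0.4857 -0.0493  0.    ] [ 0.495  -0.1756  0.    ] 0.1265958828289864 98.37081430078288
centre [-0.1456 -0.1463  0.    ] post-side face x at post y
ref 0.11986598879332713 [-0.1827 -0.1452  0.    ] 99.43772088519482
```

Request:
step_arm([
  [[-0.14,0,0.05,0,0,0]],
])

```text
time: 7.0
position: [0.4885, -0.1027, 0.0551]
eef_rot: [0.171, 0.035, 0.985, -0.006]
force: [-17.1, 1.6, 12.1]
finger_gap: 0.0008
grip_force: 8.6
```

Request:
step_arm([
  [[-0.14,0,0.05,0,0,0]],
])

```text
time: 7.1
position: [0.4889, -0.1027, 0.0547]
eef_rot: [0.167, 0.035, 0.985, -0.006]
force: [-30.4, 1.6, 21.0]
finger_gap: 0.0003
grip_force: 14.8
```

```bash
cat >> plan.py <<'E'
def standoff(lean,beta): # closed fingers 16 deep (x) x 25 wide
    return .008*np.cos(np.radians(lean))*np.cos(beta)+.0125*np.sin(abs(beta))
def arc(th,post,c=-.031,fx=.042,lean=None,az=None,sq=.0015,z=.055):
    """TCP pose (world) with box yaw th (deg, shelf) turned about the post"""
    u=np.clip((97-th)/50,0,1.0)
    lean=20+22*u if lean is None else lean; az=-20*u if az is None else az
    a=np.radians(th);M=np.array([[np.cos(a),-np.sin(a)],[np.sin(a),np.cos(a)]])
    beta=np.radians(th-90-az)
    # far face touches post: post centre at box (c,-.069)
    p=np.asarray(post)+M@np.array([-c+fx,.069+.06+standoff(lean,beta)-sq])
    return s2w([p[0],p[1],z]),toolR(lean,az)
E
python3 - <<'E'
from plan import *
np.set_printoptions(precision=4,suppress=True)
p=np.array([.4878,-.1027,.055]);q=w2s(p);print("tcp shelf",q)
# box x coordinate of finger & where arc would put it with nominal post, th=96
for th in(94,96,98):
    for fx in(.0,.005):
        w,_=arc(th,[-.0735,-.175],fx=fx,sq=0,lean=20,az=0);print(th,fx,w2s(w))
h=s2w([-.018,0,0])-s2w([0,0,0]);l=s2w([0,.036,0])-s2w([0,0,0])
R0=toolR(20,0);p0=np.array([.491,-.1027,.055])
o,p1,_=rows(p0,R0,p0+h,R0,3);o2,p2,_=rows(p1,R0,p1+l,R0,3);show(o);show(o2);print(p2)
E
```

```text
tcp shelf [-0.2082 -0.1455  0.055 ]
94 0.0 [-0.2127 -0.1537  0.055 ]
94 0.005 [-0.213  -0.1487  0.055 ]
96 0.0 [-0.2138 -0.1586  0.055 ]
96 0.005 [-0.2143 -0.1536  0.055 ]
98 0.0 [-0.2147 -0.1635  0.055 ]
98 0.005 [-0.2153 -0.1586  0.055 ]
[[[0.28, -0.0, -0.1, 0.0, 0.0, 0.0], [0.28, 0.0, -0.11, 0.0, 0.0, 0.0], [0.29, -0.0, -0.1, 0.0, 0.0, 0.0]]]
max 0.29
[[[-0.0, 0.6, 0.0, 0.0, 0.0, 0.0], [-0.0, 0.6, 0.0, 0.0, 0.0, 0.0], [-0.0, 0.6, 0.0, 0.0, 0.0, 0.0]]]
max 0.6
[ 0.4756 -0.0655  0.055 ]
```

Request:
step_arm([
  [[0.28,0,-0.1,0,0,0],[0.28,0,-0.1,0,0,0],[0.28,0,-0.1,0,0,0]],
])

```text
time: 7.4
position: [0.4761, -0.1022, 0.0561]
eef_rot: [0.174, 0.036, 0.984, -0.006]
force: [-0.8, 0.6, 0.0]
finger_gap: 0.0006
grip_force: 0.0
```

Request:
step_arm([
  [[0,0.6,0,0,0,0],[0,0.6,0,0,0,0],[0,0.6,0,0,0,0],[0,0,0,0,0,0]],
])

```text
time: 7.8
position: [0.4787, -0.0654, 0.0562]
eef_rot: [0.174, 0.035, 0.984, -0.006]
force: [-0.0, -0.3, 0.7]
finger_gap: 0.0004
grip_force: 0.0
```

Request:
step_arm([
  [[-0.2,0,0.08,0,0,0]],
])

```text
time: 7.9
position: [0.483, -0.0668, 0.0561]
eef_rot: [0.174, 0.035, 0.984, -0.006]
force: [-0.8, -0.1, -0.4]
finger_gap: 0.0003
grip_force: 0.0
```

Request:
step_arm([
  [[-0.2,0,0.08,0,0,0]],
])

```text
time: 8.0
position: [0.4865, -0.0673, 0.0556]
eef_rot: [0.173, 0.036, 0.984, -0.006]
force: [-13.6, 1.3, 9.0]
finger_gap: 0.0006
grip_force: 6.6
```

Request:
step_arm([
  [[-0.15,0,0.06,0,0,0]],
])

```text
time: 8.1
position: [0.4873, -0.0669, 0.055]
eef_rot: [0.17, 0.036, 0.985, -0.006]
force: [-20.1, 4.3, 16.4]
finger_gap: 0.0001
grip_force: 10.3
```

```bash
python3 - <<'E'
from plan import *
np.set_printoptions(precision=4,suppress=True)
p,R0,s=cur();print(p,w2s(p))
w=w2s([.4855,-.067,.055])
for th in(95,97):
  for fx in(.045,.05,.055):
    q,_=arc(th,[-.068,-.175],fx=fx,sq=0);print(th,fx,w2s(q)-w)
E
```

```text
[ 0.4873 -0.0669  0.055 ] [-0.2113 -0.1099  0.055 ]
95 0.045 [ 0.0013 -0.0012  0.    ]
95 0.05 [0.0009 0.0038 0.    ]
95 0.055 [0.0004 0.0088 0.    ]
97 0.045 [-0.0011 -0.0063  0.    ]
97 0.05 [-0.0017 -0.0013  0.    ]
97 0.055 [-0.0023  0.0037  0.    ]
```

```bash
cat > seg.py <<'E'
import sys
from plan import *
# usage: seg th0 th1 step [sq fx px py] ; start from arc pose at th0 (commanded)
def seg(p,R0,ths,**k):
    out=[]
    for th in ths:
        q,Q=arc(th,**k);o,p,R0=rows(p,R0,q,Q,1);out+=o
    return out,p,R0
E
python3 - <<'E'
from seg import *
p=np.array([.4885,-.067,.055]);R0=toolR(20,0)
o,p,R1=seg(p,R0,np.arange(94,69,-2),post=[-.068,-.175],fx=.047,sq=.002);show(o);print(p)
E
```

```text
[[[-0.07, 0.16, 0.02, 0.11, -0.33, 0.28], [-0.12, 0.25, 0.05, 0.07, -0.22, 0.19], [-0.13, 0.24, 0.06, 0.08, -0.22, 0.18], [-0.13, 0.24, 0.05, 0.08, -0.22, 0.18], [-0.14, 0.24, 0.06, 0.08, -0.22, 0.19]]]
[[[-0.12, 0.23, 0.06, 0.08, -0.22, 0.18], [-0.12, 0.23, 0.06, 0.09, -0.22, 0.18], [-0.13, 0.23, 0.06, 0.09, -0.22, 0.18], [-0.12, 0.23, 0.07, 0.1, -0.22, 0.17], [-0.13, 0.22, 0.07, 0.09, -0.22, 0.18]]]
[[[-0.14, 0.22, 0.07, 0.1, -0.22, 0.17], [-0.13, 0.22, 0.08, 0.1, -0.22, 0.17], [-0.14, 0.21, 0.08, 0.11, -0.22, 0.17]]]
max 0.33
[ 0.53349467 -0.01548999  0.05503521]
```

```bash
cat >> seg.py <<'E'
def seg2(p,R0,ths,dfx=.0,**k):
    out=[]
    for th in ths:
        q,Q=arc(th,fx=.047-.015*(96-th)/50+dfx,**k);o,p,R0=rows(p,R0,q,Q,1);out+=o
    return out,p,R0
E
python3 - <<'E'
from seg import *
p=np.array([.4885,-.067,.055]);R0=toolR(20,0)
o,p,R1=seg2(p,R0,np.arange(94,69,-2),post=[-.068,-.175],sq=.0025);show(o);print(p)
E
```

```text
[[[-0.09, 0.13, 0.03, 0.11, -0.33, 0.28], [-0.13, 0.22, 0.05, 0.07, -0.22, 0.19], [-0.12, 0.21, 0.05, 0.08, -0.22, 0.18], [-0.13, 0.21, 0.06, 0.08, -0.22, 0.18], [-0.14, 0.21, 0.06, 0.08, -0.22, 0.19]]]
[[[-0.12, 0.2, 0.05, 0.08, -0.22, 0.18], [-0.11, 0.2, 0.06, 0.09, -0.22, 0.18], [-0.11, 0.2, 0.06, 0.09, -0.22, 0.18], [-0.12, 0.19, 0.06, 0.1, -0.22, 0.17], [-0.12, 0.2, 0.06, 0.09, -0.22, 0.18]]]
[[[-0.12, 0.19, 0.07, 0.1, -0.22, 0.17], [-0.12, 0.18, 0.07, 0.1, -0.22, 0.17], [-0.13, 0.19, 0.07, 0.11, -0.22, 0.17]]]
max 0.33
[ 0.5308442  -0.02282488  0.05510153]
```

Request:
step_arm([
  [[-0.09,0.13,0.03,0.11,-0.33,0.28],[-0.13,0.22,0.05,0.07,-0.22,0.19],[-0.12,0.21,0.05,0.08,-0.22,0.18]],
])

```text
time: 8.4
position: [0.4978, -0.0575, 0.0551]
eef_rot: [0.199, 0.06, 0.978, -0.013]
force: [-2.6, -0.9, 1.0]
finger_gap: 0.0002
grip_force: 1.3
```

Request:
step_arm([
  [[-0.13,0.21,0.06,0.08,-0.22,0.18],[-0.14,0.21,0.06,0.08,-0.22,0.19]],
])

```text
time: 8.6
position: [0.5052, -0.0501, 0.0551]
eef_rot: [0.214, 0.074, 0.974, -0.017]
force: [-2.8, -0.9, 0.4]
finger_gap: 0.0005
grip_force: 1.0
```

Request:
step_arm([
  [[-0.2,0.15,0.08,0.08,-0.22,0.18],[-0.2,0.15,0.08,0.09,-0.22,0.18]],
])

```text
time: 8.8
position: [0.5138, -0.0448, 0.055]
eef_rot: [0.228, 0.087, 0.97, -0.02]
force: [-6.4, 2.1, 2.7]
finger_gap: 0.0009
grip_force: 3.4
```

Request:
step_arm([
  [[-0.15,0.18,0.07,0.09,-0.22,0.18],[-0.15,0.18,0.07,0.1,-0.22,0.17]],
])

```text
time: 9.0
position: [0.5218, -0.0391, 0.0551]
eef_rot: [0.242, 0.1, 0.965, -0.025]
force: [-3.2, 0.4, -0.2]
finger_gap: 0.0004
grip_force: 1.6
```

```bash
python3 - <<'E'
from track import *
from plan import w2s
im={}
for n in("scene","top"):
    im[n]=r.capture(n); cv2.imwrite(f"pics/{n}3.png",im[n])
print(w2s(r.read_state()["position"]))
cv2.imwrite("pics/c3.png",np.hstack([cv2.resize(im[n][y:y+140,x:x+130],(400,430)) for n,x,y in(("scene",270,210),("top",270,190))]))
E
```

```text
[-0.17859432 -0.07900601  0.05528123]
```

View pics/c3.png

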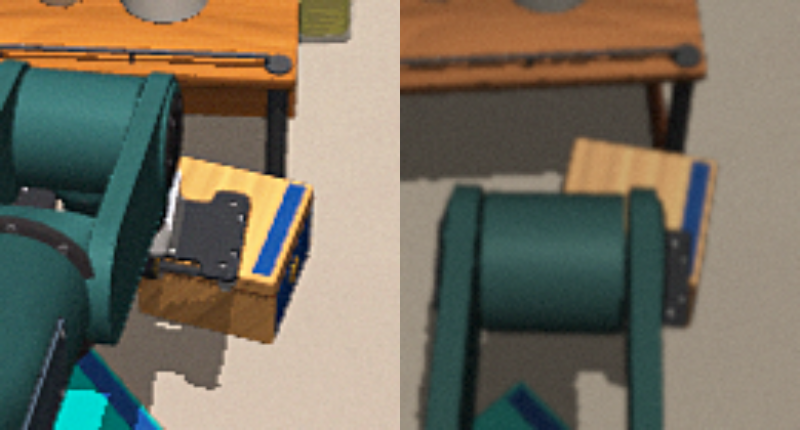

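Box is turning: the crop shows the blue stripe now angled toward us. Lid corners are at scene (371.7,269.6) and (360,302.2), and top (326.9,234.9) and (373,243.1).

```bash
cat > bf.py <<'E'
from plan import *
FL=(.06,-.06,.08);FR=(-.06,-.06,.08);NR=(-.06,.06,.08);NR0=(-.06,.06,0);NL=(.06,.06,.08);NL0=(.06,.06,0)
def boxfit(obs,v0):
    v,e=fit(obs,v0);c=w2s([v[0],v[1],0]);th=np.degrees(v[2]-SH[2]);print("centre",c.round(4),"yaw",th.round(1),"res",np.abs(e).max(1).round(1))
    a=np.radians(th);M=np.array([[np.cos(a),-np.sin(a)],[np.sin(a),np.cos(a)]])
    print("post in box",(M.T@(np.array([-.068,-.175])-c[:2])).round(4),"tcp in box",(M.T@(w2s(r.read_state()["position"])[:2]-c[:2])).round(4))
    return v
E
python3 - <<'E'
from bf import *
boxfit([("scene",(371.4,269.3),FR),("scene",(359.7,301.9),NR),("scene",(358.1,321),NR0),("top",(326.6,234.6),FL),("top",(372.7,242.8),FR)],[.58,-.1,1.3])
E
```

```text
centre [-0.1349 -0.1373  0.    ] yaw 77.0 res [0.5 0.7 1.5 0.3 1.3]
post in box [-0.0216 -0.0737] tcp in box [0.047  0.0557]
```

```bash
python3 - <<'E'
from seg import *
np.set_printoptions(precision=4,suppress=True)
p,R0,s=cur();print(s["force"])
for th in(79,77,75):print(th,w2s(arc(th,[-.068,-.175],c=-.022,fx=.047,sq=0)[0])-w2s(p))
q,Q=arc(77,[-.068,-.175],c=-.022,fx=.047,sq=0);off=(w2s(p)-w2s(q))[:2]
o,p1,R1=[],p,R0
for th in np.arange(75,44,-2.):
    k=(77-th)/32
    a,p1,R1=(lambda q:rows(p1,R1,q[0],q[1],1))(arc(th,np.array([-.068,-.175])+off,c=-.022,fx=.047-.010*k,sq=.002));o+=a
show(o);print(p1,w2s(p1))
E
```

```text
[-2.8523  1.1447 -1.6718]
79 [-0.0106 -0.0021 -0.0003]
77 [-0.0074  0.0021 -0.0003]
75 [-0.0041  0.0062 -0.0003]
[[[-0.2, 0.18, 0.12, 0.15, -0.36, 0.26], [-0.11, 0.19, 0.07, 0.1, -0.22, 0.18], [-0.12, 0.19, 0.07, 0.1, -0.22, 0.17], [-0.12, 0.18, 0.07, 0.11, -0.22, 0.17], [-0.12, 0.19, 0.08, 0.1, -0.22, 0.17]]]
[[[-0.13, 0.18, 0.08, 0.12, -0.22, 0.16], [-0.12, 0.17, 0.08, 0.11, -0.22, 0.17], [-0.13, 0.18, 0.09, 0.11, -0.22, 0.16], [-0.12, 0.17, 0.09, 0.12, -0.22, 0.16], [-0.13, 0.17, 0.1, 0.12, -0.22, 0.16]]]
[[[-0.13, 0.16, 0.1, 0.13, -0.22, 0.16], [-0.13, 0.16, 0.1, 0.12, -0.22, 0.15], [-0.13, 0.16, 0.1, 0.13, -0.22, 0.16], [-0.12, 0.16, 0.11, 0.13, -0.22, 0.15], [-0.13, 0.16, 0.12, 0.13, -0.22, 0.15]]]
[[[-0.13, 0.15, 0.11, 0.0, 0.0, -0.0]]]
max 0.36
[ 0.5875 -0.0022  0.055 ] [-0.1161 -0.0381  0.055 ]
```

Request:
step_arm([
  [[-0.2,0.18,0.12,0.15,-0.36,0.26],[-0.11,0.19,0.07,0.1,-0.22,0.18],[-0.12,0.19,0.07,0.1,-0.22,0.17],[-0.12,0.18,0.07,0.11,-0.22,0.17]],
])

```text
time: 9.5
position: [0.5384, -0.0279, 0.0556]
eef_rot: [0.276, 0.129, 0.952, -0.038]
force: [-3.6, 0.1, -0.2]
finger_gap: 0.0009
grip_force: 1.0
```

Request:
step_arm([
  [[-0.12,0.19,0.08,0.1,-0.22,0.17],[-0.13,0.18,0.08,0.12,-0.22,0.16],[-0.12,0.17,0.08,0.11,-0.22,0.17]],
])

```text
time: 9.8
position: [0.55, -0.02, 0.0558]
eef_rot: [0.297, 0.148, 0.942, -0.047]
force: [-3.2, -1.0, -0.7]
finger_gap: 0.0004
grip_force: 1.0
```

Request:
step_arm([
  [[-0.2,0.1,0.14,0.11,-0.22,0.16],[-0.2,0.1,0.14,0.12,-0.22,0.16]],
])

```text
time: 10.0
position: [0.5603, -0.0169, 0.0557]
eef_rot: [0.311, 0.161, 0.935, -0.051]
force: [-10.7, 13.2, 7.2]
finger_gap: 0.0002
grip_force: 8.7
```

Request:
step_arm([
  [[-0.2,0.1,0.15,0.12,-0.22,0.16],[-0.2,0.1,0.15,0.12,-0.22,0.16]],
])

```text
time: 10.2
position: [0.5716, -0.0131, 0.0559]
eef_rot: [0.325, 0.173, 0.928, -0.054]
force: [-13.6, 26.2, 7.4]
finger_gap: 0.0005
grip_force: 13.8
```

```bash
python3 - <<'E'
from track import *
from plan import w2s
im={}
for n in("scene","top"):
    im[n]=r.capture(n); cv2.imwrite(f"pics/{n}4.png",im[n])
print(w2s(r.read_state()["position"]))
cv2.imwrite("pics/c4.png",np.hstack([cv2.resize(im[n][y:y+140,x:x+130],(400,430)) for n,x,y in(("scene",270,200),("top",270,180))]))
E
```

```text
[-0.1306994  -0.04965694  0.05600259]
```

View pics/c4.png

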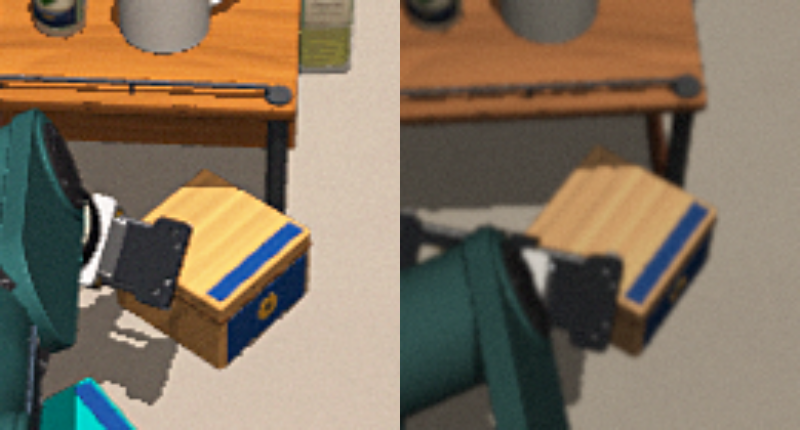

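The crop shows the box about half turned and bearing on the post, with its far corner entering under the shelf. Scene corners are FL (337.6,255.4), FR (370.4,277.5) and NR (344.1,301.9). Top FR is (373,248.4).

```bash
python3 - <<'E'
from bf import *
boxfit([("scene",(337.3,255.1),FL),("scene",(370.1,277.2),FR),("scene",(343.8,301.6),NR),("scene",(341.8,319.2),NR0),("top",(334.7,227.6),FL),("top",(372.7,248.1),FR),("top",(347.7,295.3),NR0)],[.6,-.1,.9])
E
```

```text
centre [-0.1216 -0.1266  0.    ] yaw 53.3 res [1.4 3.  2.3 2.1 1.2 2.3 3.1]
post in box [-0.0067 -0.0719] tcp in box [0.0562 0.0533]
```

```bash
python3 - <<'E'
from seg import *
np.set_printoptions(precision=4,suppress=True)
p,R0,s=cur();print(s["force"])
K=dict(c=-.0067,lean=42)
q,Q=arc(53.3,[-.068,-.175],fx=.05,sq=0,az=-20,**K);off=(w2s(p)-w2s(q))[:2];print(off)
o,p1,R1=[],p,R0
for th in np.arange(51.3,28,-2.):
    k=(53.3-th)/24
    a,p1,R1=(lambda q:rows(p1,R1,q[0],q[1],1))(arc(th,np.array([-.068,-.175])+off,fx=.05-.012*k,sq=0.0,az=-20+10*k,**K));o+=a
show(o);print(p1,w2s(p1))
E
```

```text
[-9.4752 21.8598  3.7341]
[ 0.0143 -0.0028]
[[[-0.08, 0.15, 0.13, 0.53, -0.87, 0.39], [-0.1, 0.16, 0.09, -0.14, -0.0, -0.15], [-0.1, 0.15, 0.09, -0.14, -0.0, -0.16], [-0.11, 0.14, 0.1, -0.14, -0.0, -0.15], [-0.12, 0.13, 0.11, -0.14, -0.0, -0.16]]]
[[[-0.12, 0.13, 0.11, -0.14, -0.0, -0.15], [-0.13, 0.12, 0.11, -0.14, -0.0, -0.16], [-0.13, 0.12, 0.12, -0.14, -0.0, -0.15], [-0.13, 0.1, 0.12, -0.14, -0.0, -0.16], [-0.14, 0.1, 0.12, -0.13, -0.0, -0.15]]]
[[[-0.14, 0.08, 0.13, -0.14, -0.0, -0.16], [-0.15, 0.08, 0.13, -0.14, -0.0, -0.15]]]
max 0.87
[0.6194 0.0019 0.055 ] [-0.0845 -0.0317  0.055 ]
```

Request:
step_arm([
  [[-0.08,0.15,0.09,0,-0.1,0],[-0.1,0.16,0.08,0,-0.2,0],[-0.11,0.15,0.09,0,-0.2,0]],
])

```text
time: 10.6
position: [0.5828, -0.0089, 0.0563]
eef_rot: [0.342, 0.171, 0.922, -0.059]
force: [-6.2, 12.2, 3.1]
finger_gap: 0.0004
grip_force: 6.7
```

Request:
step_arm([
  [[-0.12,0.14,0.1,-0.1,-0.2,-0.1],[-0.12,0.13,0.11,-0.1,-0.2,-0.1],[-0.12,0.13,0.11,-0.1,0,-0.1]],
])

```text
time: 10.9
position: [0.5947, -0.0056, 0.0565]
eef_rot: [0.356, 0.156, 0.92, -0.057]
force: [-4.2, 10.0, 2.0]
finger_gap: 0.0007
grip_force: 5.5
```

Request:
step_arm([
  [[-0.13,0.12,0.11,-0.14,0,-0.16],[-0.13,0.12,0.12,-0.14,0,-0.15],[-0.13,0.1,0.12,-0.14,0,-0.16]],
])

```text
time: 11.2
position: [0.6071, -0.0028, 0.0566]
eef_rot: [0.357, 0.136, 0.923, -0.049]
force: [-3.0, 9.9, 1.6]
finger_gap: 0.0009
grip_force: 5.2
```

Request:
step_arm([
  [[-0.14,0.1,0.12,-0.14,0,-0.16],[-0.14,0.08,0.13,-0.14,0,-0.16],[-0.15,0.08,0.13,-0.14,0,-0.15]],
])

```text
time: 11.5
position: [0.6195, -0.0011, 0.0567]
eef_rot: [0.358, 0.115, 0.925, -0.042]
force: [-2.1, 10.6, -0.3]
finger_gap: 0.0007
grip_force: 4.7
```

Request:
step_arm([
  [[-0.15,0.06,0.13,-0.14,0,-0.16],[-0.15,0.05,0.13,-0.14,0,-0.16]],
])

```text
time: 11.7
position: [0.6279, -0.0008, 0.0572]
eef_rot: [0.359, 0.102, 0.927, -0.036]
force: [-2.9, 11.1, 1.4]
finger_gap: 0.0006
grip_force: 5.0
```

```bash
python3 - <<'E'
from track import *
from plan import w2s
im={}
for n in("scene","top"):
    im[n]=r.capture(n); cv2.imwrite(f"pics/{n}5.png",im[n])
print(w2s(r.read_state()["position"]),r.read_state()["force"])
cv2.imwrite("pics/c5.png",np.hstack([cv2.resize(im[n][y:y+140,x:x+130],(400,430)) for n,x,y in(("scene",270,200),("top",270,180))]))
E
```

```text
[-0.07527956 -0.03399723  0.05770287] [-0.07205027  9.96309258  0.66761695]
```

View pics/c5.png

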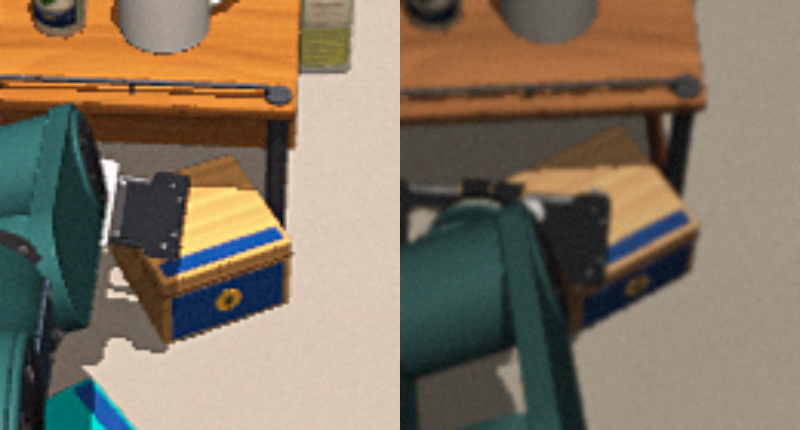

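The crop shows the box at roughly 30° to go, blue front coming out. Scene corners are FL (346,250.8), FR (364.2,278.1), NR0 (323.9,311.7) and FR0 (363.6,298.3).

```bash
python3 - <<'E'
from bf import *
FR0=(-.06,-.06,0)
boxfit([("scene",(345.7,250.5),FL),("scene",(363.9,277.8),FR),("scene",(322.8,290.2),NR),("scene",(323.6,311.4),NR0),("scene",(363.3,298),FR0),("top",(341.8,221.1),FL),("top",(366.2,254.6),FR)],[.61,-.1,.5])
p=r.read_state();print(p["joint_positions"].round(2))
E
```

```text
centre [-0.0984 -0.1116  0.    ] yaw 27.6 res [1.6 0.2 1.7 1.5 0.7 1.4 2.4]
post in box [-0.0023 -0.0703] tcp in box [0.0565 0.0581]
[-0.01 -0.12  2.04 -0.28  0.5  -1.17]
```

```bash
python3 - <<'E'
from seg import *
np.set_printoptions(precision=4,suppress=True)
p,R0,s=cur();print(s["force"]); z=R0.as_matrix()[:,2];print("lean",np.degrees(np.arccos(-z[2])),"az",np.degrees(np.arctan2(z[1],z[0])-SH[2]))
az0=np.degrees(np.arctan2(z[1],z[0])-SH[2])
K=dict(c=-.0023)
q,Q=arc(27.6,[-.068,-.175],fx=.052,sq=0,lean=42,az=az0,**K);off=(w2s(p)-w2s(q))[:2];print(off)
o,p1,R1=[],p,R0
for th in np.arange(25.6,11,-2.):
    k=(27.6-th)/16
    a,p1,R1=(lambda q:rows(p1,R1,q[0],q[1],1))(arc(th,np.array([-.068,-.175])+off,fx=.052-.006*k,sq=0.0,az=az0*(1-k),lean=42+2*k,**K));o+=a
show(o);print(p1,w2s(p1))
E
```

```text
[-0.0721  9.9631  0.6676]
lean 42.40747634692139 az -7.912692293586268
[ 0.0107 -0.0106]
[[[-0.07, 0.05, 0.25, -0.17, 0.04, -0.3], [-0.17, 0.03, 0.15, -0.16, -0.06, -0.19], [-0.17, 0.02, 0.16, -0.17, -0.06, -0.18], [-0.17, 0.01, 0.16, -0.17, -0.07, -0.18], [-0.17, -0.0, 0.15, -0.17, -0.06, -0.18]]]
[[[-0.17, -0.02, 0.16, -0.17, -0.06, -0.18], [-0.16, -0.02, 0.16, -0.17, -0.06, -0.18], [-0.17, -0.04, 0.15, -0.17, -0.07, -0.18]]]
max 0.3
[ 0.6648 -0.006   0.0551] [-0.0387 -0.0363  0.0551]
```

Request:
step_arm([
  [[-0.15,0.05,0.15,-0.15,0,-0.18],[-0.17,0.03,0.15,-0.16,-0.06,-0.18]],
])

```text
time: 12.0
position: [0.6372, -0.0007, 0.0577]
eef_rot: [0.362, 0.086, 0.928, -0.031]
force: [-1.9, 14.8, 0.6]
finger_gap: 0.0004
grip_force: 6.5
```

Request:
step_arm([
  [[-0.17,0.02,0.16,-0.17,-0.06,-0.18],[-0.17,0.01,0.16,-0.17,-0.07,-0.18]],
])

```text
time: 12.2
position: [0.6468, -0.0004, 0.0578]
eef_rot: [0.368, 0.07, 0.927, -0.024]
force: [0.4, 19.8, 0.4]
finger_gap: 0.0002
grip_force: 9.2
```

Request:
step_arm([
  [[-0.17,0,0.15,-0.17,-0.06,-0.18],[-0.17,-0.02,0.16,-0.17,-0.06,-0.18]],
])

```text
time: 12.4
position: [0.6559, -0.0006, 0.058]
eef_rot: [0.372, 0.054, 0.927, -0.016]
force: [1.6, 26.8, 0.9]
finger_gap: 0.0006
grip_force: 12.4
```

Request:
step_arm([
  [[-0.16,-0.02,0.16,-0.17,-0.06,-0.18],[-0.17,-0.04,0.15,-0.17,-0.07,-0.18]],
])

```text
time: 12.6
position: [0.6649, -0.0013, 0.0583]
eef_rot: [0.376, 0.038, 0.926, -0.009]
force: [4.8, 32.0, 1.2]
finger_gap: 0.0005
grip_force: 15.4
```

```bash
python3 - <<'E'
from plan import *
p,R0,s=cur();q=w2s(p);print(q,s["force"]);R1=toolR(43,0)
a,p1,R_=rows(p,R0,s2w([q[0]-.01,q[1]+.03,.055]),R1,3)
b,p2,R_=rows(p1,R_,s2w([-.20,q[1]+.03,.055]),R1,9)
c,p3,R_=rows(p2,R_,s2w([-.20,-.088,.05]),R1,5)
show(a);show(b);show(c)
E
```

```text
[-0.03892993 -0.03157852  0.05825132] [ 4.76951601 31.98278149  1.15252812]
[[[0.16, 0.5, -0.07, 0.02, 0.1, -0.05], [0.16, 0.5, -0.08, 0.03, 0.1, -0.05], [0.16, 0.5, -0.07, 0.02, 0.1, -0.05]]]
max 0.5
[[[0.61, -0.0, -0.57, 0.0, 0.0, -0.0], [0.62, -0.0, -0.58, 0.0, 0.0, -0.0], [0.61, -0.0, -0.57, 0.0, 0.0, -0.0], [0.62, -0.0, -0.57, 0.0, 0.0, -0.0], [0.61, -0.0, -0.57, 0.0, 0.0, -0.0]]]
[[[0.61, -0.0, -0.58, 0.0, 0.0, -0.0], [0.62, -0.0, -0.57, 0.0, 0.0, -0.0], [0.61, -0.0, -0.57, 0.0, 0.0, -0.0], [0.62, -0.0, -0.58, 0.0, 0.0, -0.0]]]
max 0.62
[[[0.03, -0.86, 0.04, 0.0, 0.0, -0.0], [0.04, -0.87, 0.03, 0.0, 0.0, -0.0], [0.03, -0.86, 0.04, 0.0, 0.0, -0.0], [0.03, -0.87, 0.04, 0.0, 0.0, -0.0], [0.04, -0.86, 0.04, 0.0, 0.0, -0.0]]]
max 0.87
```

Request:
step_arm([
  [[0.1,0.33,-0.07,0.02,0.1,-0.05],[0.16,0.33,-0.08,0.03,0.1,-0.05],[0.16,0.33,-0.07,0.02,0.1,-0.05]],
])

```text
time: 12.9
position: [0.6563, 0.012, 0.0546]
eef_rot: [0.365, 0.034, 0.93, -0.019]
force: [-0.2, -0.3, 0.1]
finger_gap: 0.0007
grip_force: 0.0
```

Request:
step_arm([
  [[0.61,0,-0.57,0,0,0],[0.62,0,-0.58,0,0,0],[0.61,0,-0.57,0,0,0],[0.62,0,-0.57,0,0,0],[0.61,0,-0.57,0,0,0]],
])

```text
time: 13.4
position: [0.572, 0.018, 0.0548]
eef_rot: [0.365, 0.034, 0.93, -0.019]
force: [-1.1, 0.2, 0.1]
finger_gap: 0.0002
grip_force: 0.0
```

Request:
step_arm([
  [[0.61,0,-0.58,0,0,0],[0.62,0,-0.57,0,0,0],[0.61,0,-0.57,0,0,0],[0.62,0,-0.58,0,0,0],[0,0,0,0,0,0]],
])

```text
time: 13.9
position: [0.504, 0.0236, 0.0546]
eef_rot: [0.365, 0.034, 0.93, -0.019]
force: [0.2, 0.3, -1.0]
finger_gap: 0.0003
grip_force: 0.0
```

```bash
cat > blue.py <<'E'
from plan import *
import cv2
def blue(n,img,box=(290,230,400,340)):
    H,S,V=cv2.split(cv2.cvtColor(img,cv2.COLOR_BGR2HSV))
    m=((H>103)&(H<126)&(S>120)).astype(np.uint8);z=np.zeros_like(m);x0,y0,x1,y1=box;z[y0:y1,x0:x1]=m[y0:y1,x0:x1]
    k,l,st,_=cv2.connectedComponentsWithStats(z);res=[]
    for i in range(1,k):
        if st[i,4]>60:
            c,_=cv2.findContours((l==i).astype(np.uint8),cv2.RETR_EXTERNAL,cv2.CHAIN_APPROX_NONE)
            h=cv2.convexHull(max(c,key=len));e=.5
            while len(h)>4 and e<20: h2=cv2.approxPolyDP(h,e,True);e+=.5;h=h2 if len(h2)>=4 else h;
            res.append((int(st[i,4]),h.reshape(-1,2).tolist()))
    return res
if __name__=="__main__":
    import sys
    im={}
    for n in("scene","top"): im[n]=r.capture(n);cv2.imwrite(f"pics/{n}{sys.argv[1]}.png",im[n]);print(n,blue(n,im[n]))
    s=r.read_state();print(s["position"],w2s(s["position"]),s["force"])
E
python3 blue.py 6; python3 -c "
from blue import *
for n in('scene','top'):print('ref',n,blue(n,cv2.imread('pics/%s5.png'%n)))"
```

```text
scene [(159, [[355, 275], [355, 277], [316, 281], [315, 278]]), (367, [[355, 298], [325, 301], [317, 289], [355, 286]]), (67, [[301, 328], [311, 339], [305, 339], [300, 334]])]
top [(141, [[357, 251], [327, 259], [317, 259], [353, 250]]), (125, [[357, 262], [355, 269], [340, 272], [338, 265]]), (127, [[335, 266], [336, 274], [320, 277], [320, 269]])]
[0.50566578 0.02350901 0.05562392] [-0.19952736 -0.01837855  0.05562392] [ 0.40008752  0.05345203 -0.59937219]
ref scene [(170, [[360, 277], [325, 289], [322, 286], [359, 274]]), (412, [[361, 285], [360, 298], [326, 309], [326, 297]]), (99, [[295, 326], [299, 325], [311, 339], [305, 339]])]
ref top [(105, [[362, 250], [358, 254], [337, 264], [337, 261]]), (89, [[362, 261], [362, 267], [350, 274], [350, 267]]), (97, [[342, 272], [344, 277], [330, 284], [331, 277]])]
```

```bash
cat >> blue.py <<'E'
def stripe(a,b,n="scene",z=.08): # a left, b right pixel of the stripe's near edge
    A=w2s(onz(n,a,z));B=w2s(onz(n,b,z));d=A-B
    th=np.degrees(np.arctan2(d[1],d[0]))-90
    print("stripe mid",((A+B)/2).round(4),"len",np.linalg.norm(d).round(4),"yaw",th.round(1));return (A+B)/2,th
E
python3 - <<'E'
from blue import *
stripe((325,289),(360,277));stripe((316,281),(355,277))
print("panel bottom");stripe((326,309),(360,298),z=.01);stripe((325,301),(355,298),z=.01)
stripe((326,297),(361,285),z=.07);stripe((317,289),(355,286),z=.07)
print("top");stripe((320,277),(355,269),"top",.01)
a=np.radians(27.6);print("ref front lid mid",np.array([-.0984,-.1116])-.06*np.array([np.cos(a),np.sin(a)]))
E
```

```text
stripe mid [-0.1449 -0.1382  0.08  ] len 0.0994 yaw 28.6
stripe mid [-0.132  -0.1191  0.08  ] len 0.1017 yaw 11.5
panel bottom
stripe mid [-0.1529 -0.14    0.01  ] len 0.0977 yaw 26.8
stripe mid [-0.1394 -0.131   0.01  ] len 0.0803 yaw 11.1
stripe mid [-0.1634 -0.1418  0.07  ] len 0.0988 yaw 28.4
stripe mid [-0.1526 -0.1216  0.07  ] len 0.0982 yaw 9.6
top
stripe mid [-0.1359 -0.1169  0.01  ] len 0.0942 yaw 11.3
ref front lid mid [-0.15157221 -0.13939776]
```

```bash
python3 - <<'E'
from plan import *
p,R0,s=cur();R1=toolR(43,0)
c,p3,R_=rows(p,R0,s2w([-.19,-.085,.045]),R1,5)
d,p4,R_=rows(p3,R_,s2w([-.15,-.085,.045]),R1,5)
e,p4,R_=rows(p4,R_,s2w([-.075,-.083,.045]),R1,15)
show(c);show(d);show(e)
E
```

```text
[[[0.0, -0.66, 0.15, -0.03, -0.0, 0.01], [0.01, -0.67, 0.15, -0.03, -0.0, 0.01], [0.0, -0.66, 0.15, -0.04, -0.01, 0.01], [0.01, -0.67, 0.14, -0.03, 0.0, 0.01], [-0.0, -0.67, 0.15, -0.03, 0.0, 0.0]]]
max 0.67
[[[-0.29, 0.0, 0.27, -0.0, 0.0, 0.0], [-0.3, 0.0, 0.27, -0.0, 0.0, 0.0], [-0.29, 0.0, 0.28, -0.0, 0.0, 0.0], [-0.29, 0.0, 0.27, -0.0, 0.0, 0.0], [-0.29, 0.0, 0.27, -0.0, 0.0, 0.0]]]
max 0.3
[[[-0.18, 0.01, 0.17, -0.0, 0.0, 0.0], [-0.19, 0.0, 0.17, -0.0, 0.0, 0.0], [-0.18, 0.01, 0.17, -0.0, 0.0, 0.0], [-0.18, 0.01, 0.17, -0.0, 0.0, 0.0], [-0.19, 0.0, 0.17, -0.0, 0.0, 0.0]]]
[[[-0.18, 0.01, 0.17, -0.0, 0.0, 0.0], [-0.18, 0.01, 0.17, -0.0, 0.0, 0.0], [-0.18, 0.0, 0.17, -0.0, 0.0, 0.0], [-0.19, 0.01, 0.17, -0.0, 0.0, 0.0], [-0.18, 0.01, 0.18, -0.0, 0.0, 0.0]]]
[[[-0.18, 0.01, 0.17, -0.0, 0.0, 0.0], [-0.19, 0.0, 0.17, -0.0, 0.0, 0.0], [-0.18, 0.01, 0.17, -0.0, 0.0, 0.0], [-0.18, 0.01, 0.17, -0.0, 0.0, 0.0], [-0.19, 0.0, 0.17, -0.0, 0.0, 0.0]]]
max 0.19
```

Request:
step_arm([
  [[0,-0.66,0.15,-0.03,0,0.01],[0.01,-0.67,0.15,-0.03,0,0.01],[0,-0.66,0.15,-0.04,0,0.01],[0.01,-0.67,0.14,-0.03,0,0.01],[0,-0.67,0.15,-0.03,0,0]],
])

```text
time: 14.5
position: [0.5106, -0.0447, 0.0444]
eef_rot: [0.365, 0.034, 0.93, -0.014]
force: [0.5, -0.4, 0.2]
finger_gap: 0.0003
grip_force: 0.0
```

Request:
step_arm([
  [[-0.29,0,0.27,0,0,0],[-0.3,0,0.27,0,0,0],[-0.29,0,0.28,0,0,0],[-0.29,0,0.27,0,0,0]],
])

```text
time: 14.9
position: [0.5424, -0.0449, 0.0438]
eef_rot: [0.365, 0.033, 0.93, -0.013]
force: [0.4, -0.6, 0.3]
finger_gap: 0.0004
grip_force: 0.0
```

Request:
step_arm([
  [[-0.18,0,0.17,0,0,0],[-0.19,0,0.17,0,0,0],[-0.18,0,0.17,0,0,0],[-0.18,0,0.17,0,0,0]],
])

```text
time: 15.3
position: [0.5615, -0.0468, 0.0436]
eef_rot: [0.365, 0.033, 0.93, -0.013]
force: [-0.4, 0.1, 0.8]
finger_gap: 0.0002
grip_force: 0.2
```

Request:
step_arm([
  [[-0.18,0,0.17,0,0,0],[-0.19,0,0.17,0,0,0],[-0.18,0,0.17,0,0,0],[-0.18,0,0.17,0,0,0]],
])

```text
time: 15.7
position: [0.5782, -0.0461, 0.04]
eef_rot: [0.361, 0.033, 0.932, -0.011]
force: [-7.8, 5.9, 2.2]
finger_gap: 0.0002
grip_force: 4.1
```

```bash
python3 blue.py 7
```

```text
scene []
top [(138, [[354, 248], [353, 251], [314, 254], [314, 252]]), (106, [[315, 324], [331, 339], [323, 338], [315, 330]])]
[ 0.57921015 -0.04707671  0.04075771] [-0.12106768 -0.08345694  0.04075771] [-3.52087839  1.25564905 -2.0174552 ]
```

Request:
step_arm([
  [[-0.2,0,0.15,0,0,0],[-0.2,0,0.15,0,0,0],[-0.2,0,0.15,0,0,0],[-0.2,0,0.15,0,0,0]],
])

```text
time: 16.2
position: [0.5983, -0.0485, 0.0421]
eef_rot: [0.361, 0.033, 0.932, -0.012]
force: [-4.3, 2.8, -2.0]
finger_gap: 0.0004
grip_force: 2.7
```

Request:
step_arm([
  [[-0.2,0,0.15,0,0,0],[-0.2,0,0.15,0,0,0],[-0.2,0,0.15,0,0,0]],
])

```text
time: 16.5
position: [0.6131, -0.0495, 0.0435]
eef_rot: [0.361, 0.033, 0.932, -0.012]
force: [-5.7, 2.6, -1.3]
finger_gap: 0.0002
grip_force: 2.8
```

```bash
python3 blue.py 8; python3 -c "
from blue import *
stripe((314,254),(353,251),'top')
print(blue('top',cv2.imread('pics/top6.png'))[0]);stripe((320,260),(357,251),'top')"
```

```text
scene []
top [(123, [[352, 238], [352, 240], [312, 241], [313, 239]])]
[ 0.61418437 -0.05015062  0.04462743] [-0.08596272 -0.08399178  0.04462743] [-3.31823945  1.81985451 -2.35501327]
stripe mid [-0.117  -0.1057  0.08  ] len 0.0976 yaw 1.9
(141, [[357, 251], [327, 259], [317, 259], [353, 250]])
stripe mid [-0.1264 -0.1176  0.08  ] len 0.0961 yaw 12.6
```

```bash
python3 -c "
from blue import *
stripe((312,241),(352,240),'top');stripe((313,239),(352,238),'top')"
```

```text
stripe mid [-0.0809 -0.1047  0.08  ] len 0.1013 yaw -1.6
stripe mid [-0.0749 -0.1064  0.08  ] len 0.099 yaw -1.5
```

Request:
step_arm([
  [[0.25,0,-0.23,0,0,0],[0,-0.45,0,0,0,0],[0,-0.45,0,0,0,0],[-0.2,0,0.18,0,0,0]],
])

```text
time: 17.0
position: [0.6134, -0.0702, 0.0488]
eef_rot: [0.366, 0.034, 0.93, -0.014]
force: [-9.7, -0.1, 6.2]
finger_gap: 0.0002
grip_force: 4.8
```

Request:
step_arm([
  [[-0.2,0,0.16,0,0,0],[-0.2,0,0.16,0,0,0],[-0.2,0,0.16,0,0,0]],
])

```text
time: 17.3
position: [0.6283, -0.0698, 0.0489]
eef_rot: [0.365, 0.033, 0.93, -0.013]
force: [-6.7, 0.5, 3.0]
finger_gap: 0.0009
grip_force: 3.6
```

Request:
step_arm([
  [[-0.2,0,0.16,0,0,0],[-0.2,0,0.16,0,0,0]],
])

```text
time: 17.5
position: [0.6381, -0.0703, 0.049]
eef_rot: [0.364, 0.033, 0.931, -0.013]
force: [-6.0, 0.8, 1.3]
finger_gap: 0.0007
grip_force: 3.2
```

```bash
python3 blue.py 9
```

```text
scene [(77, [[299, 328], [311, 339], [305, 339], [298, 331]])]
top [(136, [[350, 230], [350, 232], [337, 234], [311, 233], [311, 231]])]
[ 0.63872538 -0.07044665  0.04931966] [-0.06001728 -0.10245862  0.04931966] [-2.68976039  0.4199673  -0.14055536]
```

Request:
step_arm([
  [[-0.2,0,0.17,0,0,0],[-0.12,0,0.11,0,0,0]],
])

```text
time: 17.8
position: [0.6466, -0.0709, 0.0492]
eef_rot: [0.365, 0.033, 0.931, -0.013]
force: [-7.1, 0.7, 3.0]
finger_gap: 0.0001
grip_force: 3.5
```

Request:
step_arm([
  [[-0.12,0,0.11,0,0,0]],
])

```text
time: 17.9
position: [0.6498, -0.0711, 0.0492]
eef_rot: [0.364, 0.033, 0.931, -0.013]
force: [-6.7, 0.8, 3.1]
finger_gap: 0.0002
grip_force: 3.4
```

Request:
step_arm([
  [[-0.1,0,0.1,0,0,0]],
])

```text
time: 18.0
position: [0.6526, -0.0713, 0.0491]
eef_rot: [0.365, 0.033, 0.931, -0.013]
force: [-7.1, 0.9, 2.7]
finger_gap: 0.0004
grip_force: 3.6
```

Request:
step_arm([
  [[-0.12,0,0.11,0,0,0]],
])

```text
time: 18.1
position: [0.6558, -0.0716, 0.0492]
eef_rot: [0.365, 0.033, 0.931, -0.013]
force: [-7.0, 1.4, 2.0]
finger_gap: 0.0007
grip_force: 3.4
```

Request:
step_arm([
  [[-0.1,0,0.09,0,0,0]],
])

```text
time: 18.2
position: [0.6586, -0.0718, 0.0492]
eef_rot: [0.365, 0.033, 0.931, -0.013]
force: [-6.9, 1.4, 1.7]
finger_gap: 0.0003
grip_force: 3.5
```

Request:
step_arm([
  [[-0.1,0,0.09,0,0,0]],
])

```text
time: 18.3
position: [0.6599, -0.0719, 0.0487]
eef_rot: [0.363, 0.033, 0.931, -0.013]
force: [-37.8, -1.4, 22.2]
finger_gap: 0.0003
grip_force: 19.0
```

Request:
step_arm([
  [[0.3,0,-0.28,0,0,0],[0.4,0,-0.37,0,0,0],[0.6,0,-0.56,0,0,0],[0.6,0,-0.56,0,0,0],[0.6,0,-0.56,0,0,0]],
])

```text
time: 18.8
position: [0.5931, -0.0674, 0.0502]
eef_rot: [0.366, 0.034, 0.93, -0.013]
force: [-1.0, 0.0, 0.8]
finger_gap: 0.0004
grip_force: 0.0
```

Request:
step_arm([
  [[0.6,0.5,-0.56,0,0,0],[0.6,0.5,-0.56,0,0,0],[0.3,0.8,-0.3,0,0,0],[0,0.8,0,0,0,0],[0,0.5,0,0,0,0]],
])

```text
time: 19.3
position: [0.5568, -0.0018, 0.0509]
eef_rot: [0.366, 0.033, 0.93, -0.013]
force: [-0.0, -0.6, -0.3]
finger_gap: 0.0005
grip_force: 0.0
```

```bash
python3 blue.py 10; python3 -c "
import cv2,numpy as np
cv2.imwrite('pics/c10.png',np.hstack([cv2.resize(cv2.imread('pics/%s10.png'%n)[y:y+140,x:x+130],(400,430),interpolation=cv2.INTER_CUBIC) for n,x,y in(('scene',265,190),('top',265,170))]))"
```

```text
scene [(146, [[314, 251], [350, 252], [352, 255], [317, 254]]), (424, [[315, 262], [351, 264], [351, 276], [315, 272]])]
top [(125, [[348, 235], [347, 244], [333, 244], [334, 235]]), (123, [[327, 236], [329, 244], [312, 245], [312, 236]])]
[ 0.55693463 -0.0013776   0.05079018] [-0.14659195 -0.03948968  0.05079018] [-0.15496383  0.13632458 -0.09701027]
```

View pics/c10.png

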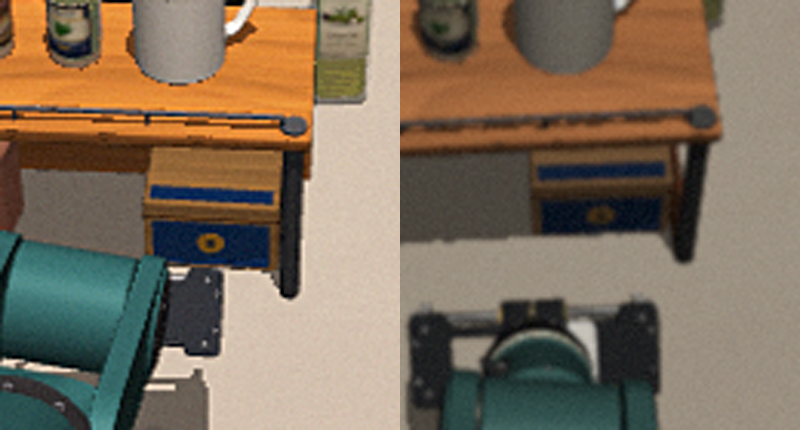

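The crop shows the box under the shelf at the right, blue front out, clear of the post. The post foot is now visible at scene (359,284) and top (357,252). Next I check numerically that the box is square and at full depth.

```bash
python3 - <<'E'
from blue import *
np.set_printoptions(precision=4,suppress=True)
P=onz("top",(357,252.2),0);L=onz("top",(225.2,260.0),0);d=L-P;print("posts top",P,L,np.linalg.norm(d),"shelf yaw",np.degrees(np.arctan2(d[1],d[0]))-90)
print("post scene",onz("scene",(358.9,284),0), "tri", tri((358.9,284),(357,252.2)).x)
# board front upper edge line yaw from both views (z .208 bar caps)
for n,a,b,z in(("top",(212.2,214.4),(362.9,207.6),.206),("scene",(220.6,227.6),(360.1,230.6),.206)):
    A,B=onz(n,a,z),onz(n,b,z);e=A-B;print(n,"cap line yaw",np.degrees(np.arctan2(e[1],e[0]))-90,np.linalg.norm(e))
im={n:cv2.imread(f"pics/{n}10.png") for n in("scene","top")}
# subpixel blue edges: per column bottom/top of blue
def edge(n,x0,x1,y0,y1,z,side):
    H,S,V=cv2.split(cv2.cvtColor(im[n],cv2.COLOR_BGR2HSV));m=(H>103)&(H<126)&(S>110)
    pts=[]
    for x in range(x0,x1):
        ys=np.where(m[y0:y1,x])[0]
        if len(ys): pts.append((x,y0+(ys.max()+.5 if side else ys.min()-.5)))
    pts=np.array(pts);k=np.polyfit(pts[:,0],pts[:,1],1)
    stripe((x0,np.polyval(k,x0)),(x1,np.polyval(k,x1)),n,z)
edge("scene",318,349,247,258,.08,1);edge("scene",318,349,247,258,.08,0)
edge("scene",318,349,259,285,.07,0);edge("scene",318,349,259,285,.01,1)
edge("top",313,346,215,232,.08,1);edge("top",315,346,215,232,.08,0);edge("top",313,346,231,252,.01,1);edge("top",315,346,232,252,.07,0)
E
```

```text
posts top [ 0.6244 -0.1423  0.    ] [0.6458 0.2082 0.    ] 0.3511351832385338 shelf yaw -3.4923282537300224
post scene [ 0.6228 -0.1457  0.    ] tri [ 0.6311 -0.1452 -0.0097]
top cap line yaw -4.125899207753008 0.3470708395243604
scene cap line yaw -2.7858915813613407 0.35122522338135037
stripe mid [-0.0429 -0.1078  0.08  ] len 0.0836 yaw -0.6
stripe mid [-0.028  -0.1068  0.08  ] len 0.0841 yaw -0.6
stripe mid [-0.0615 -0.1089  0.07  ] len 0.0833 yaw -1.4
stripe mid [-0.0523 -0.1078  0.01  ] len 0.0859 yaw -2.1
stripe mid [-0.0384 -0.1015  0.08  ] len 0.0852 yaw -0.3
stripe mid [-0.0286 -0.1048  0.08  ] len 0.0804 yaw -0.8
stripe mid [-0.046  -0.1026  0.01  ] len 0.0889 yaw -1.1
stripe mid [-0.0582 -0.1028  0.07  ] len 0.08 yaw 0.2
```

Request:
step_arm([
  [[-0.6,0,-0.7,0,0,0],[-0.6,0,-0.7,0,0,0],[-0.2,0,-0.3,0,0,0],[0,0,0,0,0,0],[0,0,0,0,0,0]],
])

```text
time: 19.9
position: [0.5538, -0.0026, 0.0932]
eef_rot: [0.365, 0.034, 0.93, -0.013]
force: [-0.4, 0.5, -0.0]
finger_gap: 0.0003
grip_force: 0.0
```

```bash
python3 - <<'E'
from workcell import r
s=r.read_state();print(s["position"],s["force"],s["time"],abs(s["joint_velocities"]).max())
print(r.close_job())
E
```

```text
[ 0.55378804 -0.00262946  0.09321746] [-0.37111715  0.48972143 -0.01804988] 19.9 0.012959791298357346
the job is handed in; nothing more can be done
None
```

I turned the tea box round the right-hand post and pushed it in, blue front out, until it met firm resistance at the back panel. It measures about 1° off square, with any gap at the back within about 3 mm; I handed the job in at 19.9 s with the arm clear, and no verdict came back.

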